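# Clear a wedged vial from a feed lane

### The arm

A 7-joint arm with a two-finger parallel gripper is mounted at the origin on a cart in front of the work surface, level with it; the furniture and walls round the work are solid. World frame = base frame: x ahead of the robot, y to its left, z up, the work surface at z = 0. Lengths are in m, angles in rad, forces in N, time in s.
With the tool pointing down it reaches from about 0.425 to 0.825 m from the base axis. Payload 3.6 kg.
Tool frame: the origin (TCP) lies midway between the tips of the shut fingers; the grasp point (between the pads) lies 19 mm behind it; z points along the fingers, y is the direction in which the jaws open and shut (so a half turn about z gives the same grasp; the last joint's range is limited). The gripper opens to 85 mm and grips with 20 to 120 N. Pads are 22 mm wide; open, the fingers measure 114 mm over their backs; the gripper's body (76 mm by 85 mm) begins 54 mm behind the grasp point. The pads swing forward as they close: fully open they stand 13 mm farther back than shut.
Start: joints at [1.157, 0.615, -0.013, 1.423, 0.008, 1.103, -0.04], TCP at [0.245, -0.602, 0.231] pointing down, gripper open.
Joint ranges: [-3.12, 3.12], [-0.3, 2.06], [-1.34, 1.32], [0.26, 2.42], [-1.36, 4.5], [0.01, 1.98], [-2.84, 2.84]. Speed limits (rad/s): [2.79, 2.79, 3.14, 3.14, 3.14, 3.14, 3.14].

### API

Orientations are given as a unit quaternion [x, y, z, w].
In Python, from rig import manip gives the robot as it stands. The module is installed in compiled form; this text tells all that it offers.
- The arm moves only by the shell command python3 -m crank 'ROWS' [FORCE]. ROWS is JSON, a list of rows, each an object of numbers: "gripper": the closure, from 0 (fully open) to 1 (shut); "tx", "ty", "tz": the shift along the world's x, y, z in m; "turn": the turn about the world's z in degrees. A call has 1 to 8 rows; each row shifts and turns the commanded pose from where the row before left it; what a row does not reach is not made up. A row lasts 1/10 s, in which the tool goes at most 50 mm and 8.59 degrees, less where a joint would pass 70% of its speed; a pose out of reach is approached as far as the arm can. A call is refused whole if a number of a shift passes 0.05 or a number of a turn 8.59, either way. A call with a gripper value outside its range is refused whole. The fingers move at their own pace and stop on an object; FORCE is the grip in N (left out, the last holds). Time passes only in rows, so rows that do not move let the fingers close. It gives the time, the measured TCP pose, the force and the opening at its end, in the units of the state.
- manip.read_state(): the state, without advancing time (a new reading comes with each control period).
- manip.read_camera(name): name is "scene" or "top"; returns a dict with "image" (420x560x3 uint8, red, green, blue), "fx", "fy", "cx", "cy" (pixels), "distortion" ([k1, k2, p1, p2, k3] as OpenCV has them; the pictures are not rectified), "camera_from_world" (4x4, takes a point from world to camera coordinates). Camera axes: x right, y up, looking along -z (the intrinsics and any distortion apply to the point x, -y, -z); pixel columns grow to the right and rows downward; lengths in m; the calibration is good to about 2 mm. A picture is of the moment at which its call begins. There is no depth.
- manip.sign_off(): hands the job in, once; it reports no verdict.
The state is a dict: "clock": time; "q": joint angles; "joint_vel": joint speeds; "joint_efforts": joint torques, N m; "eef_pos": TCP position; "orientation": TCP orientation; "contact_force": force on the tool from outside, world axes, zero at the start; "moment": the same for the moment, N m; "gripper_width": finger opening in m.
Only numpy, scipy, OpenCV 4.12 (cv2) and the standard library are available. Lean on these libraries where they do the work, as an engineer would, in place of code of your own. Each camera call takes 0.05 s, during which the arm holds its last target.

### The job

A wide amber vial is wedged in the sprung guide of the feeder's sloping lane and has crept under the lower yellow hold-down tongue, so the three good vials with black caps are held up behind it. Grip it firmly, back it up the lane until it comes free in the gap between the two tongues, lift it out square to the slope, and stand it upright in the white reject tray without letting it drop; the good vials must then have run down to the end stop. Do not disturb the bulb, the small bottle and the timer.

Things in the scene. Friction and masses are not known exactly. Their poses are not given: they have to be found in the camera images.
- feeder: Fixed bench feeder, base plate 275 x 128 mm, white head over the lane's upper part. Origin on the worktop under the lane's lower end; x horizontally up the lane, y left, z up. The slick lane floor is 35 mm high at x = 0 and climbs 27 deg along (0.891, 0, 0.454); n = (-0.454, 0, 0.891) is square to it. Side rails reach 24 mm along n, gap 27 mm, 33 mm above the guide. End stop at x = 0, 40 mm along n.
- jam (a point): Point on the lane floor at (99, 2, 85.4) mm in the feeder's frame, where the amber vial's base centre stands at the start. Above the lane a hold-down carries two yellow tongues, 12 mm wide, underside 49 mm along n, pointing at each other; the gap between their tips is 36.5 mm. The lower one overlaps the vial's 31 mm cap by 3 to 12 mm, differently each time: see or feel it.
- lip (a point): Upper lip of the head's leaning front, middle, at (76, 0, 276) mm in the feeder's frame; the front is 108 mm wide and slants back to (123, 0, 172) mm at its lower edge, roof at 280 mm. It overhangs the vial: no room for a gripper coming straight down, but room for one with its axis along n (27 deg from vertical, body leaning to the feeder's -x).
- amber_vial: Wedged vial, 47.5 mm high, 25-49 g, 31 mm dia.: amber body with paper label, white ribbed cap from 38 mm up. Origin at base centre, z axis to the cap; z lies along n in the lane. From 26 mm up it is free on both sides; a good vial touches it uphill, so fingers must close along the feeder's y. Clear of the tongues, 2-7 N along n lifts it out of the guide; under one it stops dead after 1.5 mm. A grip of 50 N keeps it from pivoting.
- guide (a joint): Black sprung guide shoe, left of the lane, that presses the amber vial against the opposite rail with about 12 N. Value in m along the feeder's y: 0 while the wide vial holds it open, -0.004 once it has sprung fully home (lane 27 mm wide) after the vial is out.
- vial_1: First good vial, touching the amber one from uphill: cream-coloured, 25 mm diameter, 47 mm high, black cap, 20 g. Origin at the centre of its base, z axis to the cap. Slides down to the end stop by itself once the lane is clear.
- vial_2: Second good vial, same kind, behind vial_1 and partly under the head.
- vial_3: Third good vial, same kind, behind vial_2, under the head.
- place_1 (a point): On the lane floor, where the base centre of the first vial rests when it stands against the end stop.
- place_2 (a point): The same for the second vial (24.8 mm farther up the lane).
- place_3 (a point): The same for the third vial (49.6 mm up the lane from place_1).
- tray: White open reject tray, loose, 92 (x) x 124 (y) x 14 mm, walls 3 mm, floor 3 mm thick, 250 g, small lugs at its y ends. Origin at the centre of its underside.
- tray_in (a point): Centre of the tray's inner floor, 3 mm above the worktop.
- bulb: Bystander: red rubber pipette filler, 53 mm diameter, 74 mm high, standing left of the lane's lower end. Origin at the centre of its underside.
- small_bottle: Bystander: amber bottle with white ribbed cap, 37 mm diameter, 83 mm high, standing right of the feeder. Origin at the centre of its underside.
- timer: Bystander: white square timer, 63 x 63 x 21 mm, lying left of the tray. Origin at the centre of its underside.
There are look-alikes about, which are no part of the job. What is shaped like the amber_vial but brown or purple is not meant.

How it is judged:
On the way:
1. the amber vial is lifted clear of the lane in the fingers (distance between amber_vial and jam above 0.035 m and contact force between the fingers and amber_vial above 1 N), for 0.2 s.
At the end, for the whole second after the job is handed in: The amber vial stands still and upright (7 deg) on the tray floor, base centre within 53 mm of the tray centre, below 10 mm; the guide is home within 1 mm; the three good vials rest square to the lane floor (7 deg), each within 10 mm of its place at the end stop (horizontal distance between amber_vial and tray_in below 0.053 m and height (world z) of amber_vial below 0.01 m and angle between amber_vial's own z axis and vertical below 0.12 rad and linear speed of each of amber_vial, vial_1, vial_2, vial_3 below 0.02 m/s and value of joint guide below -0.003 m and distance between vial_1 and place_1 below 0.01 m and angle between vial_1's own z axis and vertical between 0.35 and 0.59 rad and distance between vial_2 and place_2 below 0.01 m and angle between vial_2's own z axis and vertical between 0.35 and 0.59 rad and distance between vial_3 and place_3 below 0.01 m and angle between vial_3's own z axis and vertical between 0.35 and 0.59 rad); the robot touches nothing.
It fails at once if a bystander (bulb, small bottle or timer) is pushed more than 20 mm (distance of any of bulb, small_bottle, timer from where it was at the start of the episode above 0.02 m).
It fails at once if the amber vial is dropped or flung: it moves faster than 0.6 m/s out of the fingers (linear speed of amber_vial above 0.6 m/s and contact force between the fingers and amber_vial below 0.1 N).
It also fails if it takes over 67 s, if anything falls off the work surface, if the arm or the gripper's body presses on something with over 40 N, if the wrist force passes 120 N, or if a joint passes its speed limit or range.

## Working session

There is one attempt and no reset: what is moved stays moved. The work goes in short steps, Python scripts to look and compute and a shell command to move; the robot and the scene stay as the last step left them, time stands still between calls to the robot, and variables do not carry over. Pictures are saved under pics/ and viewed, and the job is handed in when it is done.

```bash
mkdir -p pics; ls; python3 - <<'E'
from rig import manip
import cv2,json
s=manip.read_state()
for k,v in s.items(): print(k,v)
for n in("scene","top"):
    c=manip.read_camera(n); cv2.imwrite(f"pics/{n}0.png",c["image"][:,:,::-1])
    import pickle; pickle.dump(c,open(f"{n}0.pkl","wb"))
    print(n,{k:(v if k!="image" else 0) for k,v in c.items()})
E
```

```text
pics
clock 0.0
q [ 1.15749144  0.61592874 -0.01261943  1.42494579  0.00811935  1.10338579
 -0.04041467]
joint_vel [ 4.29431938e-04 -1.22993340e-03 -3.51317731e-04 -4.95010474e-04
 -1.12989587e-05  2.05458881e-03  1.77701376e-03]
joint_efforts [-3.49582415e-04 -4.69217491e+01  2.59002065e-01 -1.71033973e+01
  9.89313674e-03  9.66215855e-03  1.21959224e-05]
eef_pos [ 0.2449099  -0.60125096  0.23011643]
orientation [ 9.81349034e-01  1.92229968e-01 -2.78121321e-04 -1.27866205e-03]
contact_force [ 0.7878022  -0.00572295  0.55929413]
moment [0.02055266 0.04724669 0.00435958]
gripper_width 0.08570761857342148
scene {'image': 0, 'fx': 467.2225981715026, 'fy': 467.2225981715026, 'cx': 279.6165828416449, 'cy': 212.48973151925762, 'distortion': array([-0.15098782,  0.        ,  0.        ,  0.        ,  0.        ]), 'camera_from_world': array([[-0.65670987, -0.75403513, -0.01277367,  0.28466672],
       [ 0.63649692, -0.56326816,  0.52687822, -0.53340877],
       [-0.40447969,  0.33787573,  0.84984479, -1.15947798],
       [ 0.        ,  0.        ,  0.        ,  1.        ]])}
top {'image': 0, 'fx': 385.3866462487748, 'fy': 385.3866462487748, 'cx': 277.34316592937193, 'cy': 206.93029613848043, 'distortion': array([0.03288462, 0.        , 0.        , 0.        , 0.        ]), 'camera_from_world': array([[-0.00853075, -0.99927503, -0.0371032 , -0.11115564],
       [ 0.98690459, -0.01439054,  0.16066187, -0.57314794],
       [-0.16107933, -0.03524676,  0.98631188, -1.06376659],
       [ 0.        ,  0.        ,  0.        ,  1.        ]])}
```

View pics/scene0.png

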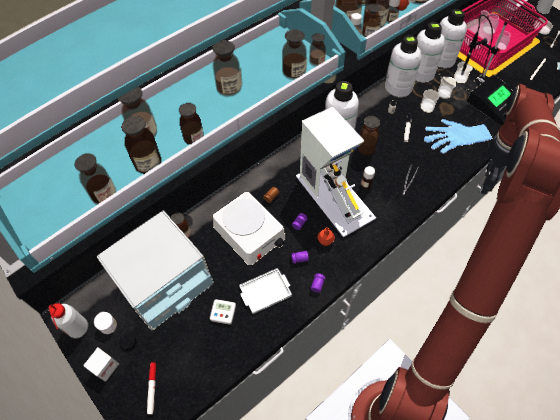

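View pics/top0.png

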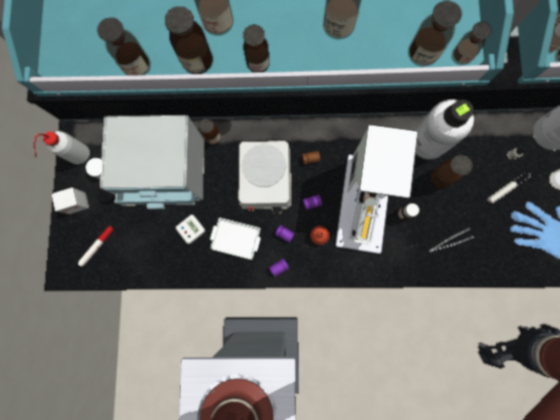

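```bash
cat > h.py <<'E'
import numpy as np,cv2,pickle
from scipy.optimize import least_squares
def load(n): return pickle.load(open(n+".pkl","rb"))
def K(c): return np.array([[c["fx"],0,c["cx"]],[0,c["fy"],c["cy"]],[0,0,1]])
F=np.diag([1,-1,-1.])
def RT(c):
    M=c["camera_from_world"]; return F@M[:3,:3],F@M[:3,3]
def proj(c,P):
    R,t=RT(c); return cv2.projectPoints(np.atleast_2d(np.asarray(P,float)),cv2.Rodrigues(R)[0],t,K(c),c["distortion"])[0][:,0]
def ray(c,uv):
    R,t=RT(c); p=cv2.undistortPoints(np.array([[uv]],float),K(c),c["distortion"])[0,0]
    return -R.T@t, R.T@np.array([p[0],p[1],1])
def atz(c,uv,z):
    o,d=ray(c,uv); return o+d*(z-o[2])/d[2]
def tri(obs):
    A=[];b=[]
    for c,uv in obs:
        o,d=ray(c,uv); d=d/np.linalg.norm(d); P=np.eye(3)-np.outer(d,d); A.append(P); b.append(P@o)
    x=np.linalg.lstsq(np.vstack(A),np.hstack(b),rcond=None)[0]
    return x,[np.linalg.norm(a@x-bb) for a,bb in zip(A,b)]
def crop(c,u0,v0,u1,v1,s,fn):
    im=c["image"][v0:v1,u0:u1,::-1]; im=cv2.resize(im,None,fx=s,fy=s,interpolation=cv2.INTER_CUBIC)
    for u in range(-(-u0//10)*10,u1,10): 
        cv2.line(im,((u-u0)*s,0),((u-u0)*s,6),(0,255,0),1)
        if u%20==0: cv2.putText(im,str(u),((u-u0)*s,18),0,.4,(0,255,0),1)
    for v in range(-(-v0//10)*10,v1,10):
        cv2.line(im,(0,(v-v0)*s),(6,(v-v0)*s),(0,255,0),1)
        if v%20==0: cv2.putText(im,str(v),(8,(v-v0)*s+4),0,.4,(0,255,0),1)
    cv2.imwrite(fn,im)
E
python3 - <<'E'
from h import *
crop(load("scene0"),285,95,395,245,4,"pics/s0f.png")
crop(load("top0"),320,115,425,260,4,"pics/t0f.png")
crop(load("scene0"),205,175,335,325,4,"pics/s0t.png")
crop(load("top0"),165,180,335,290,4,"pics/t0t.png")
E
```

```text
(no output)
```

View pics/s0f.png

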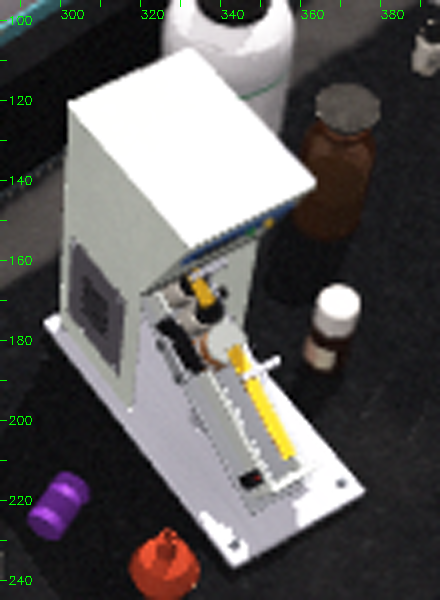

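View pics/t0f.png

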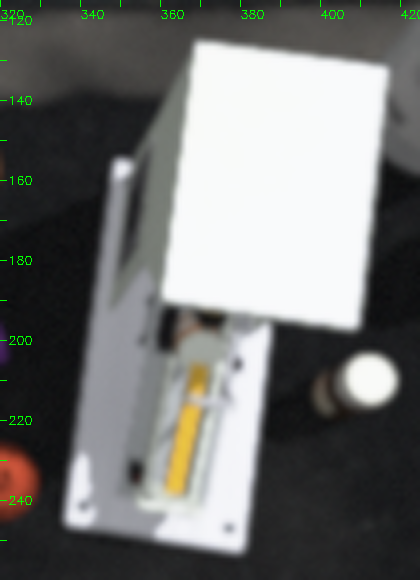

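View pics/s0t.png

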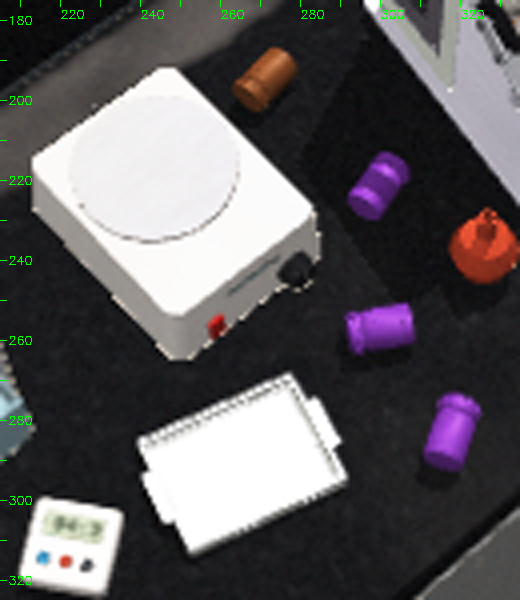

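View pics/t0t.png

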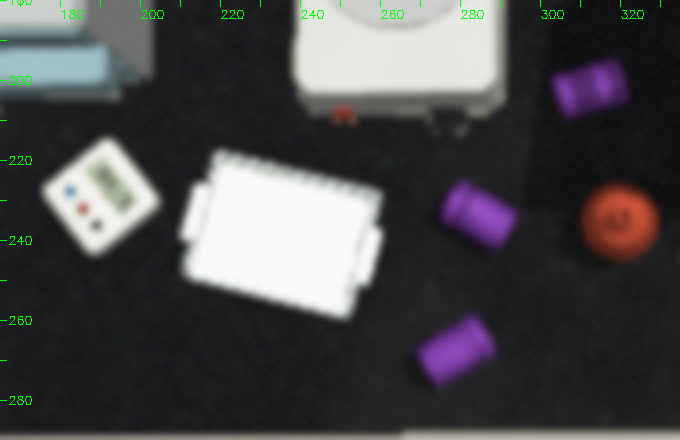

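```bash
cat > fit.py <<'E'
from h import *
s,t=load("scene0"),load("top0")
L=[(s,(332.5,157),(76,54,280)),(s,(363.5,140.5),(76,-54,280)),(t,(360.5,190),(76,54,280)),(t,(409,197),(76,-54,280)),
(s,(337.5,180.5),(77.4,2,127.7)),(t,(371.0,201.5),(77.4,2,127.7))]
plate=[(s,(343.5,236.5),0),(s,(375.5,217.5),1),(t,(336,246),0),(t,(380.5,252.5),1),(s,(296,175.5),2),(t,(348,154.5),2)]
def T(p,P):
    c,sn=np.cos(p[2]),np.sin(p[2]); P=np.array(P)/1000
    return np.array([p[0]+c*P[0]-sn*P[1],p[1]+sn*P[0]+c*P[1],P[2]+p[5] if len(p)>5 else P[2]])
def pl(p,i): return [(p[3]*1000,64,p[4]*1000),(p[3]*1000,-64,p[4]*1000),(p[3]*1000+275,64,p[4]*1000)][i]
def res(p):
    return np.hstack([proj(c,T(p,P))[0]-uv for c,uv,P in L]+[proj(c,T(p,pl(p,i)))[0]-uv for c,uv,i in plate])
r=least_squares(res,[0.6,-0.3,-.1,-.02,.005])
if __name__=="__main__":
    p=r.x; print(p[:2],np.degrees(p[2]),p[3:]); print(r.fun.reshape(-1,2).round(1))
    for n,P in dict(jam=(99,2,85.4),cap=(77.4,2,127.7),lip=(76,0,276)).items(): print(n,T(p,P).round(4))
    print("jaw", np.degrees(p[2]))
    print("cap tri",tri([(s,(337.5,180.5)),(t,(371.0,201.5))]))
    # tray
    ts=[(242-3,285),(280-2.5,268.8),(291.5,295),(252,313.5)]
    tt=[(219,218),(258.5,228),(250,259.5),(209,249)]
    print([atz(s,u,.014).round(4) for u in ts]); print([atz(t,u,.014).round(4) for u in tt])
    print(np.mean([atz(t,u,.014) for u in tt],0),np.mean([atz(s,u,.014) for u in ts],0))
    print("bulb",atz(t,(319.5,236),.05),"timer",atz(t,(191,227),.02),"bottle",atz(t,(412,210),.083))
    print("tray wall z",[tri([(s,a),(t,b)])[0][2].round(4) for a,b in zip(ts,tt)])
E
python3 fit.py
```

```text
[ 0.48754327 -0.35334554] -9.37515217617387 [-0.03757781  0.01225772]
[[-0.6 -1.4]
 [ 0.1 -0.9]
 [-0.6 -0.9]
 [-0.4 -1. ]
 [ 4.2 -0.6]
 [-1.3  1.8]
 [-0.1 -0.1]
 [ 0.7 -0. ]
 [-0.5 -0.3]
 [-0.4  0.1]
 [-0.9 -0.3]
 [-0.4  0.4]]
jam [ 0.5855 -0.3675  0.0854]
cap [ 0.5642 -0.364   0.1277]
lip [ 0.5625 -0.3657  0.276 ]
jaw -9.37515217617387
cap tri (array([ 0.57724079, -0.3692534 ,  0.10482491]), [np.float64(0.00519159890373774), np.float64(0.0051915989037373735)])
[array([0.5467, 0.0575, 0.014 ]), array([ 0.5121, -0.0604,  0.014 ]), array([ 0.4232, -0.0364,  0.014 ]), array([0.4548, 0.0841, 0.014 ])]
[array([0.5461, 0.0561, 0.014 ]), array([ 0.515 , -0.0608,  0.014 ]), array([ 0.4237, -0.0361,  0.014 ]), array([0.4553, 0.0839, 0.014 ])]
[0.4850212  0.01078027 0.014     ] [0.48418727 0.01120066 0.014     ]
bulb [ 0.48633449 -0.23589086  0.05      ] timer [0.51983437 0.13708044 0.02      ] bottle [ 0.55168482 -0.48598133  0.083     ]
tray wall z [np.float64(0.0122), np.float64(0.0098), np.float64(0.0138), np.float64(0.0132)]
```

```bash
python3 - <<'E'
from h import *
crop(load("scene0"),315,155,375,225,10,"pics/s0g.png")
crop(load("top0"),345,180,395,250,10,"pics/t0g.png")
E
```

```text
(no output)
```

View pics/s0g.png

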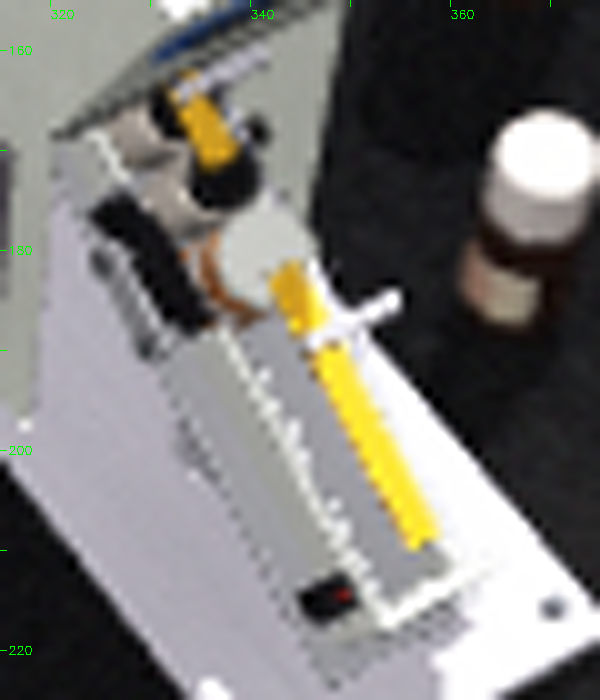

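View pics/t0g.png

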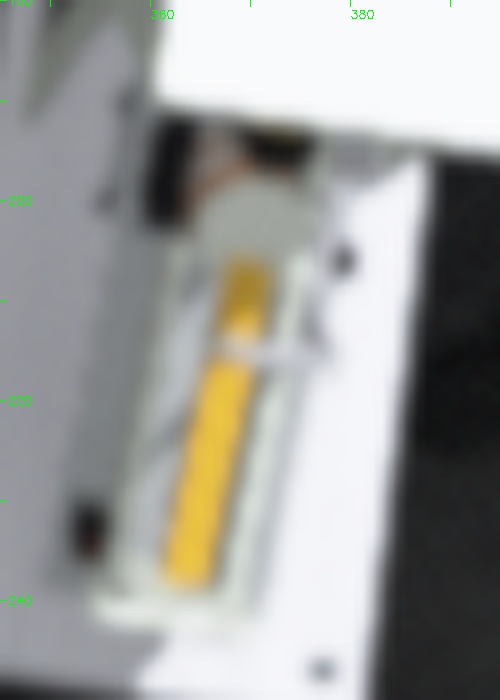

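```bash
sed -i 's/337.5,180.5/341.2,180.4/g; s/371.0,201.5/370.3,202.8/g' fit.py; python3 fit.py; python3 - <<'E'
from fit import *
p=r.x
x,e=tri([(s,(342.7,182.0)),(t,(369.6,206))]);print(x,e)
def inv(P):
    c,sn=np.cos(p[2]),np.sin(p[2]);d=P[:2]-p[:2]
    return np.array([c*d[0]+sn*d[1],-sn*d[0]+c*d[1],P[2]])*1000
f=inv(x)-[99,2,85.4];print("tip s,y,n rel jam",f@[.891,0,.454],f[1],f@[-.454,0,.891])
# project tongue tip for several overlaps, at n=51
for ov in (3,6,9,12):
  S=-15.5+ov; P=np.array([99,2,85.4])+S*np.array([.891,0,.454])+51*np.array([-.454,0,.891]); print(ov,proj(s,T(p,P)),proj(t,T(p,P)))
print("cap lower edge",[ (proj(s,T(p,q)),proj(t,T(p,q))) for q in [np.array([99,2,85.4])-15.5*np.array([.891,0,.454])+47.5*np.array([-.454,0,.891])]])
E
```

```text
[ 0.48605468 -0.35369348] -9.38688849909945 [-0.03580392  0.01096569]
[[-0.1 -1.1]
 [ 0.6 -0.7]
 [-0.4 -0.3]
 [-0.2 -0.3]
 [ 0.9 -0.2]
 [-0.4  1.1]
 [-0.1 -0. ]
 [ 0.7  0. ]
 [-0.3 -0.3]
 [-0.3  0. ]
 [-0.8 -0.2]
 [-0.2  0.4]]
jam [ 0.5841 -0.3679  0.0854]
cap [ 0.5627 -0.3643  0.1277]
lip [ 0.561  -0.3661  0.276 ]
jaw -9.38688849909945
cap tri (array([ 0.5675811 , -0.36715119,  0.11874742]), [np.float64(0.0005000848290457988), np.float64(0.0005000848290460548)])
[array([0.5467, 0.0575, 0.014 ]), array([ 0.5121, -0.0604,  0.014 ]), array([ 0.4232, -0.0364,  0.014 ]), array([0.4548, 0.0841, 0.014 ])]
[array([0.5461, 0.0561, 0.014 ]), array([ 0.515 , -0.0608,  0.014 ]), array([ 0.4237, -0.0361,  0.014 ]), array([0.4553, 0.0839, 0.014 ])]
[0.4850212  0.01078027 0.014     ] [0.48418727 0.01120066 0.014     ]
bulb [ 0.48633449 -0.23589086  0.05      ] timer [0.51983437 0.13708044 0.02      ] bottle [ 0.55168482 -0.48598133  0.083     ]
tray wall z [np.float64(0.0122), np.float64(0.0098), np.float64(0.0138), np.float64(0.0132)]
[ 0.55843289 -0.36398388  0.12291204] [np.float64(0.0006319705031130145), np.float64(0.0006319705031135917)]
tip s,y,n rel jam -6.057660821233261 -0.34770291340414583 45.18755129137111
3 [[344.52120123 183.58009439]] [[369.10971227 208.75702226]]
6 [[344.04597945 182.70134298]] [[369.33280641 207.68329   ]]
9 [[343.57070024 181.82269316]] [[369.55636407 206.60756222]]
12 [[343.09536562 180.94414861]] [[369.78038704 205.52983165]]
cap lower edge [(array([[344.57825239, 184.69093059]]), array([[368.72538192, 209.4220703 ]]))]
```

```bash
cat > st.py <<'E'
from rig import manip
import numpy as np
from scipy.spatial.transform import Rotation as R
def show():
    s=manip.read_state(); M=R.from_quat(s["orientation"]).as_matrix()
    z=M[:,2]; y=M[:,1]
    print("t %.2f q"%s["clock"],np.round(s["q"],3),"\n pos",np.round(s["eef_pos"],4),"tilt %.1f az %.1f"%(np.degrees(np.arccos(-z[2])),np.degrees(np.arctan2(z[1],z[0]))),"tooly",np.round(y,3),"yaz %.1f"%np.degrees(np.arctan2(y[1],y[0])),"z",np.round(z,3),"\n F",np.round(s["contact_force"],1),"M",np.round(s["moment"],2),"w %.4f"%s["gripper_width"])
if __name__=="__main__": show()
E
python3 -m crank '[{"turn":8.5},{"turn":8.5},{"turn":8.5},{"turn":8.5}]'; python3 st.py
```

```text
t 0.10 q [ 1.157  0.616 -0.013  1.425  0.008  1.103 -0.04 ] 
 pos [ 0.245  -0.6013  0.2302] tilt 0.1 az 112.6 tooly [ 0.377 -0.926 -0.002] yaz -67.8 z [-0.001  0.002 -1.   ] 
 F [ 0.8 -0.5 -0.4] M [0.   0.04 0.03] w 0.0852validation failed for argument at $[0]...
```

```bash
python3 -m crank '[{"gripper":0,"tx":0,"ty":0,"tz":0,"turn":8.5},{"gripper":0,"tx":0,"ty":0,"tz":0,"turn":8.5}]'; python3 st.py
```

```text
clock: 0.3
eef_pos: [0.2451, -0.6015, 0.2306]
orientation: [0.941, 0.338, -0.0, -0.001]
contact_force: [0.9, -0.7, -0.8]
gripper_width: 0.0853
t 0.30 q [ 1.203  0.617 -0.093  1.423  0.06   1.106  0.219] 
 pos [ 0.2451 -0.6015  0.2306] tilt 0.1 az 121.4 tooly [ 0.636 -0.771 -0.002] yaz -50.5 z [-0.001  0.001 -1.   ] 
 F [ 0.9 -0.7 -0.8] M [-0.03  0.07 -0.03] w 0.0853
```

```bash
python3 -m crank '[{"gripper":0,"tx":0.004,"ty":-0.009,"tz":0,"turn":-8.5},{"gripper":0,"tx":0.004,"ty":-0.009,"tz":0,"turn":-8.5},{"gripper":0,"tx":0.004,"ty":-0.009,"tz":0,"turn":-8.5},{"gripper":0,"tx":0.004,"ty":-0.009,"tz":0,"turn":-8.5},{"gripper":0,"tx":0.004,"ty":-0.009,"tz":0,"turn":-8.5},{"gripper":0,"tx":0.004,"ty":-0.009,"tz":0,"turn":-8.5},{"gripper":0,"tx":0.004,"ty":-0.009,"tz":0,"turn":-8.5},{"gripper":0,"tx":0.004,"ty":-0.009,"tz":0,"turn":-8.5}]'; python3 st.py;python3 -m crank '[{"gripper":0,"tx":0.01,"ty":-0.02,"tz":0,"turn":-8.5},{"gripper":0,"tx":0.01,"ty":-0.02,"tz":0,"turn":-8.5},{"gripper":0,"tx":0.01,"ty":-0.02,"tz":0,"turn":-8.5},{"gripper":0,"tx":0.01,"ty":-0.02,"tz":0,"turn":-8.5},{"gripper":0,"tx":0.01,"ty":-0.02,"tz":0,"turn":-5}]'; python3 st.py
```

```text
clock: 1.1
eef_pos: [0.2773, -0.6738, 0.2304]
orientation: [0.968, -0.252, -0.0, -0.001]
contact_force: [0.1, -0.6, 0.6]
gripper_width: 0.0856
t 1.10 q [ 1.047  0.762  0.223  1.151 -0.162  1.247 -0.818] 
 pos [ 0.2773 -0.6738  0.2304] tilt 0.1 az 108.5 tooly [-0.487 -0.873 -0.001] yaz -119.2 z [-0.001  0.002 -1.   ] 
 F [ 0.1 -0.6  0.6] M [ 0.04  0.01 -0.04] w 0.0856
clock: 1.6
eef_pos: [0.328, -0.774, 0.2306]
orientation: [0.829, -0.56, -0.001, -0.0]
contact_force: [-0.2, -1.6, 0.7]
gripper_width: 0.0854
t 1.60 q [ 1.057  1.033  0.371  0.579 -0.317  1.562 -1.502] 
 pos [ 0.328  -0.774   0.2306] tilt 0.1 az 110.5 tooly [-0.928 -0.374 -0.   ] yaz -158.1 z [-0.     0.001 -1.   ] 
 F [-0.2 -1.6  0.7] M [-0.04  0.01 -0.02] w 0.0854
```

```bash
python3 -m crank '[{"gripper":0,"tx":0.015,"ty":-0.037,"tz":0,"turn":0},{"gripper":0,"tx":0.015,"ty":-0.037,"tz":0,"turn":0}]'; python3 st.py; python3 -m crank '[{"gripper":0,"tx":0.015,"ty":-0.037,"tz":0,"turn":0},{"gripper":0,"tx":0.015,"ty":-0.037,"tz":0,"turn":0}]'; python3 st.py
```

```text
clock: 1.8
eef_pos: [0.3401, -0.8105, 0.2232]
orientation: [0.827, -0.561, 0.011, 0.002]
contact_force: [-0.8, -1.6, -0.8]
gripper_width: 0.0851
t 1.80 q [ 1.083  1.181  0.641  0.281 -0.605  1.712 -1.513] 
 pos [ 0.3401 -0.8105  0.2232] tilt 1.2 az -44.3 tooly [-0.929 -0.37  -0.009] yaz -158.3 z [ 0.015 -0.015 -1.   ] 
 F [-0.8 -1.6 -0.8] M [-0.05  0.09  0.07] w 0.0851
clock: 2.0
eef_pos: [0.345, -0.8294, 0.208]
orientation: [0.826, -0.563, 0.028, 0.015]
contact_force: [-0.7, 0.4, -0.4]
gripper_width: 0.0853
t 2.00 q [ 1.062  1.243  1.082  0.262 -1.033  1.706 -1.472] 
 pos [ 0.345  -0.8294  0.208 ] tilt 3.6 az -63.5 tooly [-0.931 -0.365 -0.006] yaz -158.6 z [ 0.028 -0.056 -0.998] 
 F [-0.7  0.4 -0.4] M [ 0.08  0.07 -0.02] w 0.0853
```

```bash
python3 -m crank '[{"gripper":0,"tx":0.018,"ty":-0.045,"tz":0,"turn":0},{"gripper":0,"tx":0.018,"ty":-0.045,"tz":0,"turn":0},{"gripper":0,"tx":0.018,"ty":-0.045,"tz":0,"turn":0},{"gripper":0,"tx":0.018,"ty":-0.045,"tz":0,"turn":0}]'; python3 st.py
```

```text
clock: 2.4
eef_pos: [0.3618, -0.8747, 0.1696]
orientation: [0.823, -0.561, 0.078, 0.049]
contact_force: [0.3, 0.3, -0.2]
gripper_width: 0.0857
t 2.40 q [ 1.058  1.316  1.318  0.263 -1.291  1.571 -1.454] 
 pos [ 0.3618 -0.8747  0.1696] tilt 10.6 az -66.2 tooly [-0.931 -0.366 -0.008] yaz -158.6 z [ 0.074 -0.168 -0.983] 
 F [ 0.3  0.3 -0.2] M [ 0.19  0.06 -0.02] w 0.0857
```

```bash
python3 -m crank '[{"gripper":0,"tx":0.017,"ty":-0.045,"tz":0.01,"turn":0},{"gripper":0,"tx":0.017,"ty":-0.045,"tz":0.01,"turn":0},{"gripper":0,"tx":0.017,"ty":-0.045,"tz":0.01,"turn":0},{"gripper":0,"tx":0.017,"ty":-0.045,"tz":0.01,"turn":0}]'; python3 st.py
```

```text
clock: 2.8
eef_pos: [0.3718, -0.913, 0.1739]
orientation: [0.816, -0.557, 0.131, 0.084]
contact_force: [-0.4, -0.7, 0.1]
gripper_width: 0.0859
t 2.80 q [ 1.064  1.322  1.318  0.263 -1.311  1.438 -1.447] 
 pos [ 0.3718 -0.913   0.1739] tilt 17.9 az -66.9 tooly [-0.931 -0.366 -0.009] yaz -158.5 z [ 0.121 -0.282 -0.952] 
 F [-0.4 -0.7  0.1] M [ 0.33  0.11 -0.04] w 0.0859
```

```bash
python3 -m crank '[{"gripper":0,"tx":0.013,"ty":-0.046,"tz":0.01,"turn":0},{"gripper":0,"tx":0.013,"ty":-0.046,"tz":0.01,"turn":0},{"gripper":0,"tx":0.013,"ty":-0.046,"tz":0.01,"turn":0},{"gripper":0,"tx":0.013,"ty":-0.046,"tz":0.01,"turn":0},{"gripper":0,"tx":0.013,"ty":-0.046,"tz":0.01,"turn":0}]'; python3 st.py
```

```text
clock: 3.3
eef_pos: [0.3675, -0.9647, 0.1807]
orientation: [0.803, -0.549, 0.194, 0.127]
contact_force: [0.4, -0.3, -0.5]
gripper_width: 0.0853
t 3.30 q [ 1.089  1.335  1.318  0.263 -1.346  1.273 -1.417] 
 pos [ 0.3675 -0.9647  0.1807] tilt 26.8 az -67.5 tooly [-0.931 -0.365 -0.009] yaz -158.6 z [ 0.172 -0.417 -0.893] 
 F [ 0.4 -0.3 -0.5] M [ 0.42  0.17 -0.02] w 0.0853
```

```bash
python3 -m crank '[{"gripper":0,"tx":-0.015,"ty":0.035,"tz":0.015,"turn":0},{"gripper":0,"tx":-0.015,"ty":0.035,"tz":0.015,"turn":0},{"gripper":0,"tx":-0.015,"ty":0.035,"tz":0.015,"turn":0},{"gripper":0,"tx":-0.015,"ty":0.035,"tz":0.015,"turn":0}]'; python3 st.py; python3 -m crank '[{"gripper":0,"tx":-0.01,"ty":0.04,"tz":0.01,"turn":0},{"gripper":0,"tx":-0.01,"ty":0.04,"tz":0.01,"turn":0},{"gripper":0,"tx":-0.01,"ty":0.04,"tz":0.01,"turn":0}]'; python3 st.py
```

```text
clock: 3.7
eef_pos: [0.3168, -0.8462, 0.2367]
orientation: [0.803, -0.549, 0.195, 0.128]
contact_force: [0.3, -1.0, 0.8]
gripper_width: 0.0852
t 3.70 q [ 0.777  1.106  1.283  1.061 -1.305  1.18  -0.946] 
 pos [ 0.3168 -0.8462  0.2367] tilt 27.0 az -67.7 tooly [-0.931 -0.365 -0.008] yaz -158.6 z [ 0.173 -0.42  -0.891] 
 F [ 0.3 -1.   0.8] M [ 0.33  0.2  -0.05] w 0.0852
clock: 4.0
eef_pos: [0.2865, -0.7261, 0.2671]
orientation: [0.803, -0.549, 0.195, 0.128]
contact_force: [-0.5, -1.0, 1.3]
gripper_width: 0.0856
t 4.00 q [ 0.582  0.916  1.29   1.467 -1.228  1.073 -0.759] 
 pos [ 0.2865 -0.7261  0.2671] tilt 27.0 az -67.7 tooly [-0.931 -0.365 -0.008] yaz -158.6 z [ 0.173 -0.421 -0.891] 
 F [-0.5 -1.   1.3] M [0.39 0.17 0.04] w 0.0856
```

```bash
cat > shot.py <<'E'
import sys,pickle
from rig import manip
from h import *
n=sys.argv[1]
for c in sys.argv[2:]:
    k=manip.read_camera(c); pickle.dump(k,open(f"{c}{n}.pkl","wb")); cv2.imwrite(f"pics/{c}{n}.png",k["image"][:,:,::-1])
E
python3 shot.py 1 scene; python3 - <<'E'
from fit import *
p=r.x
def inv(P):
    c,sn=np.cos(p[2]),np.sin(p[2]);d=P[:2]-p[:2]
    return np.array([c*d[0]+sn*d[1],-sn*d[0]+c*d[1],P[2]])*1000
for a,b in [((353.5,185),(377.5,215.5)),((346,189),(370,214.5))]:
  x,e=tri([(s,a),(t,b)]); f=inv(x)-[99,2,85.4];print(x,"s,y,n",f@[.891,0,.454],f[1],f@[-.454,0,.891],e[0])
E
```

```text
[ 0.53358012 -0.38584696  0.11339055] s,y,n -29.050522995217463 -25.97151636721526 46.21706116496237 7.533000532541071e-05
[ 0.54068231 -0.3668361   0.10166536] s,y,n -30.89315225629599 -6.056850039078712 33.996405939903454 0.0030735176736709172
```

View pics/scene1.png

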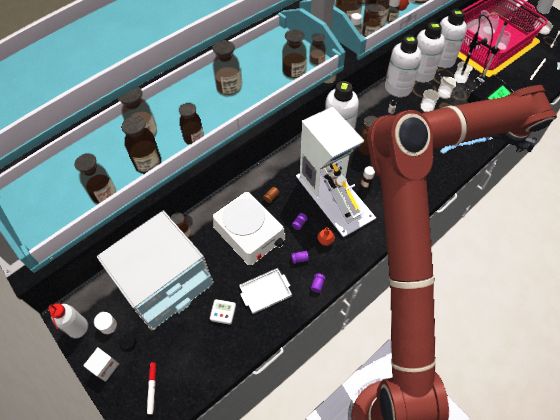

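```bash
cat > kin.py <<'E'
import numpy as np, itertools
from scipy.optimize import least_squares
from scipy.spatial.transform import Rotation as R
D=[([1.15749144,0.61592874,-0.01261943,1.42494579,0.00811935,1.10338579,-0.04041467],[0.2449099,-0.60125096,0.23011643],[9.81349034e-01,1.92229968e-01,-2.78e-04,-1.28e-03]),
([1.203,.617,-.093,1.423,.06,1.106,.219],[.2451,-.6015,.2306],[.941,.338,0,-.001]),
([1.047,.762,.223,1.151,-.162,1.247,-.818],[.2773,-.6738,.2304],[.968,-.252,0,-.001]),
([1.057,1.033,.371,.579,-.317,1.562,-1.502],[.328,-.774,.2306],[.829,-.56,-.001,0]),
([1.062,1.243,1.082,.262,-1.033,1.706,-1.472],[.345,-.8294,.208],[.826,-.563,.028,.015]),
([1.058,1.316,1.318,.263,-1.291,1.571,-1.454],[.3618,-.8747,.1696],[.823,-.561,.078,.049]),
([1.089,1.335,1.318,.263,-1.346,1.273,-1.417],[.3675,-.9647,.1807],[.803,-.549,.194,.127]),
([.777,1.106,1.283,1.061,-1.305,1.18,-.946],[.3168,-.8462,.2367],[.803,-.549,.195,.128]),
([.582,.916,1.29,1.467,-1.228,1.073,-.759],[.2865,-.7261,.2671],[.803,-.549,.195,.128])]
def rz(a): return R.from_euler('z',a).as_matrix()
def ry(a): return R.from_euler('y',a).as_matrix()
def fk(q,p,sg,full=False):
    # p: d1,d3,d5,d7, e1(elbow x before), e2, w1,w2, yaw0, yaw7
    M=rz(p[8]+sg[0]*q[0]); x=np.array([0,0,p[0]])
    M=M@ry(q[1]); sh=x
    M=M@rz(sg[1]*q[2]); x=x+M@[p[4],0,p[1]]; el=x
    M=M@ry(q[3]); x=x+M@[p[5],0,0]
    M=M@rz(sg[2]*q[4]); x=x+M@[0,0,p[2]]; x=x+M@[p[6],0,0]; wr=x
    M=M@ry(q[5]); x=x+M@[p[7],0,0]
    M=M@rz(sg[3]*q[6]+p[9]); x=x+M@[0,0,p[3]]
    return (x,M,sh,el,wr) if full else (x,M)
def fun(p,sg):
    o=[]
    for q,x,qt in D:
        X,M=fk(q,p,sg); o+=list((X-x)*1000); o+=list((R.from_matrix(M).inv()*R.from_quat(qt)).as_rotvec()*300)
    return np.array(o)
if __name__=="__main__":
    best=[]
    for sg in itertools.product([1,-1],repeat=4):
        for y0 in(0,-2.34):
          for y7 in (0,1.57,3.14,-1.57):
            try: r=least_squares(fun,[.33,.42,.4,.25,0,0,0,0,y0,y7],args=(sg,))
            except Exception: continue
            best.append((r.cost,sg,r.x))
    best.sort(key=lambda b:b[0])
    for b in best[:3]: print(b[0],b[1],b[2].round(4))
    import pickle; pickle.dump((best[0][2],best[0][1]),open("kin.pkl","wb"))
    p,sg=best[0][2],best[0][1]
    print(fun(p,sg).reshape(-1,6).round(1))
    X=fk(D[-1][0],p,sg,True); print("sh,el,wr",X[2],X[3],X[4])
E
python3 kin.py
```

```text
132.44730679639366 (-1, -1, -1, -1) [ 2.7310e-01  5.3620e-01  3.7850e-01  2.9910e-01  1.2000e-03 -1.3200e-02
  2.0900e-02 -3.8000e-03 -2.5500e-02  1.5464e+00]
132.4473067963996 (-1, -1, -1, -1) [ 2.7310e-01  5.3620e-01  3.7850e-01  2.9910e-01  1.2000e-03 -1.3200e-02
  2.0900e-02 -3.8000e-03 -2.5500e-02  1.5464e+00]
132.44730679639997 (-1, -1, -1, -1) [ 2.7310e-01  5.3620e-01  3.7850e-01  2.9910e-01  1.2000e-03 -1.3200e-02
  2.0900e-02 -3.8000e-03 -2.5500e-02  1.5464e+00]
[[ 4.4  3.3  2.6  0.  -0.  -0.3]
 [ 4.4  3.   2.9  0.1  0.  -0.3]
 [ 2.4  3.3  2.1  0.2  0.2 -0.2]
 [ 0.7  1.4  5.3 -0.5 -0.4 -0.3]
 [ 2.  -1.2 -0.7  0.7  0.1 -0.3]
 [-0.4 -1.2 -3.3  1.2  0.2 -0.4]
 [-1.7  0.8 -3.1  3.3  0.1  0.7]
 [-4.7 -2.7 -2.9  3.7 -0.3  0.7]
 [-3.  -3.4 -2.9  3.5 -0.5  0.6]]
sh,el,wr [0.         0.         0.27305788] [ 0.34872167 -0.24387241  0.59935351] [ 0.23676081 -0.59924186  0.52937631]
```

```bash
python3 -m crank '[{"gripper":0,"tx":0.015,"ty":0.036,"tz":0.005,"turn":8.3},{"gripper":0,"tx":0.015,"ty":0.036,"tz":0.005,"turn":8.3},{"gripper":0,"tx":0.015,"ty":0.036,"tz":0,"turn":8.3},{"gripper":0,"tx":0.015,"ty":0.036,"tz":0,"turn":8.3}]'; python3 st.py;python3 -m crank '[{"gripper":0,"tx":0.015,"ty":0.036,"tz":0,"turn":8.3},{"gripper":0,"tx":0.015,"ty":0.036,"tz":0,"turn":8.3},{"gripper":0,"tx":0.015,"ty":0.036,"tz":0,"turn":8.3}]'; python3 st.py
```

```text
clock: 4.45
eef_pos: [0.3468, -0.5827, 0.2779]
orientation: [0.926, -0.294, 0.225, 0.067]
contact_force: [1.3, -0.2, -0.4]
gripper_width: 0.0854
t 4.45 q [ 0.442  0.706  1.178  1.706 -1.195  1.087 -0.181] 
 pos [ 0.3468 -0.5827  0.2779] tilt 27.2 az -34.2 tooly [-0.575 -0.818 -0.008] yaz -125.1 z [ 0.377 -0.257 -0.89 ] 
 F [ 1.3 -0.2 -0.4] M [ 0.24  0.47 -0.04] w 0.0854
clock: 4.75
eef_pos: [0.3915, -0.4749, 0.2779]
orientation: [0.968, -0.088, 0.234, 0.017]
contact_force: [0.1, -0.2, -0.2]
gripper_width: 0.0854
t 4.75 q [ 0.348  0.6    1.094  1.801 -1.12   1.13   0.13 ] 
 pos [ 0.3915 -0.4749  0.2779] tilt 27.2 az -9.4 tooly [-0.178 -0.984 -0.008] yaz -100.3 z [ 0.45  -0.074 -0.89 ] 
 F [ 0.1 -0.2 -0.2] M [ 0.05  0.41 -0.04] w 0.0854
```

```bash
python3 -m crank '[{"gripper":0,"tx":0.02,"ty":0.03,"tz":0,"turn":0.5},{"gripper":0,"tx":0.03,"ty":0.03,"tz":0,"turn":0},{"gripper":0,"tx":0.03,"ty":0.03,"tz":0,"turn":0},{"gripper":0,"tx":0.032,"ty":0.03,"tz":-0.03,"turn":0},{"gripper":0,"tx":0,"ty":0,"tz":0,"turn":0}]'; python3 st.py; python3 shot.py 2 scene top; python3 - <<'E'
from h import *
crop(load("scene2"),260,80,400,245,4,"pics/s2f.png")
crop(load("top2"),320,115,425,260,4,"pics/t2f.png")
E
```

```text
clock: 5.25
eef_pos: [0.5065, -0.3489, 0.2449]
orientation: [0.969, -0.08, 0.232, 0.011]
contact_force: [-0.4, 0.2, -0.3]
gripper_width: 0.0855
t 5.25 q [ 0.005  0.615  1.098  1.904 -1.198  0.953 -0.042] 
 pos [ 0.5065 -0.3489  0.2449] tilt 26.9 az -7.3 tooly [-0.16  -0.987 -0.017] yaz -99.2 z [ 0.448 -0.058 -0.892] 
 F [-0.4  0.2 -0.3] M [ 0.1   0.49 -0.02] w 0.0855
```

View pics/s2f.png

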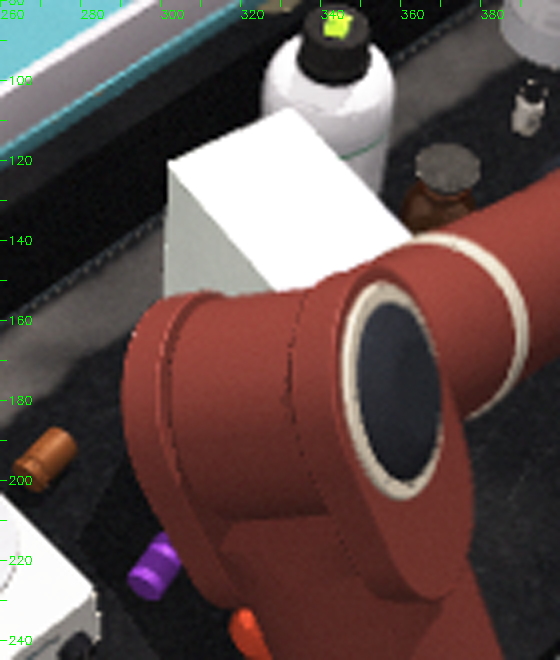

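View pics/t2f.png

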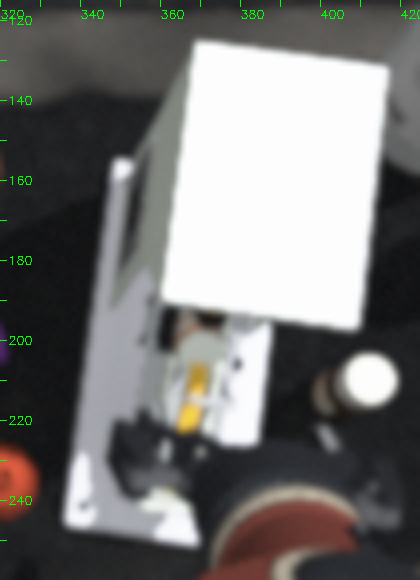

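```bash
python3 st.py; cat > rel.py <<'E'
from rig import manip
import numpy as np
from scipy.spatial.transform import Rotation as R
J=np.array([0.5841,-0.3679,0.0854]); a=np.radians(-9.39)
u=np.array([.891*np.cos(a),.891*np.sin(a),.454]); y=np.array([-np.sin(a),np.cos(a),0]); n=np.array([-.454*np.cos(a),-.454*np.sin(a),.891])
def rel(P): d=np.asarray(P)-J; return np.round(np.array([d@u,d@y,d@n])*1000,1)
if __name__=="__main__":
    s=manip.read_state(); print("t %.2f"%s["clock"],"TCP s,y,n mm",rel(s["eef_pos"]))
    M=R.from_quat(s["orientation"]).as_matrix(); z=M[:,2];yy=M[:,1]
    print(" toolz(u,y,n)",np.round([z@u,z@y,z@n],3),"tooly",np.round([yy@u,yy@y,yy@n],3))
    f=s["contact_force"]; print(" F u,y,n",np.round([f@u,f@y,f@n],1),"M",np.round(s["moment"],2),"w %.4f"%s["gripper_width"],"q",np.round(s["q"],2))
    import sys
    if len(sys.argv)>3:
        t=J+sum(float(v)/1000*e for v,e in zip(sys.argv[1:4],(u,y,n))); print(" delta to target",np.round(t-s["eef_pos"],4))
E
python3 rel.py 0 0 150; python3 -c "
from rel import *;print(u,y,n)"
```

```text
t 5.35 q [ 0.01   0.612  1.107  1.902 -1.196  0.95  -0.041] 
 pos [ 0.5022 -0.3566  0.2485] tilt 27.0 az -9.0 tooly [-0.172 -0.985 -0.008] yaz -99.9 z [ 0.449 -0.071 -0.891] 
 F [-0.9 -0.6 -0. ] M [0.08 0.45 0.06] w 0.0853
t 5.35 TCP s,y,n mm [  0.4  -2.2 182.9]
 toolz(u,y,n) [ 0.     0.003 -1.   ] tooly [-0.012 -1.    -0.003]
 F u,y,n [-0.7 -0.8  0.3] M [0.08 0.45 0.06] w 0.0853 q [ 0.01  0.61  1.11  1.9  -1.2   0.95 -0.04]
 delta to target [ 0.0147 -0.0002 -0.0295]
[ 0.87906118 -0.14537001  0.454     ] [0.16315377 0.98660065 0.        ] [-0.4479167   0.07407181  0.891     ]
```

```bash
python3 -m crank '[{"gripper":0,"tx":0.009,"ty":0.001,"tz":-0.018,"turn":0.5},{"gripper":0,"tx":0.009,"ty":0,"tz":-0.018,"turn":0},{"gripper":0,"tx":0.009,"ty":-0.001,"tz":-0.018,"turn":0},{"gripper":0,"tx":0.009,"ty":-0.001,"tz":-0.018,"turn":0},{"gripper":0,"tx":0,"ty":0,"tz":0,"turn":0},{"gripper":0,"tx":0,"ty":0,"tz":0,"turn":0}]'; python3 rel.py 0 0 60;python3 shot.py 3 top; python3 - <<'E'
from h import *
crop(load("top3"),335,175,405,250,8,"pics/t3f.png")
E
```

```text
clock: 5.95
eef_pos: [0.5362, -0.3612, 0.1788]
orientation: [0.968, -0.083, 0.234, 0.017]
contact_force: [-0.3, -0.6, 0.6]
gripper_width: 0.0854
t 5.95 TCP s,y,n mm [ -0.7  -1.2 105.2]
 toolz(u,y,n) [ 0.003  0.003 -1.   ] tooly [-0.008 -1.    -0.003]
 F u,y,n [ 0.1 -0.6  0.6] M [ 0.09  0.48 -0.01] w 0.0854 q [ 0.1   0.7   0.93  1.91 -1.34  0.84  0.05]
 delta to target [ 0.021  -0.0022 -0.0399]
```

View pics/t3f.png

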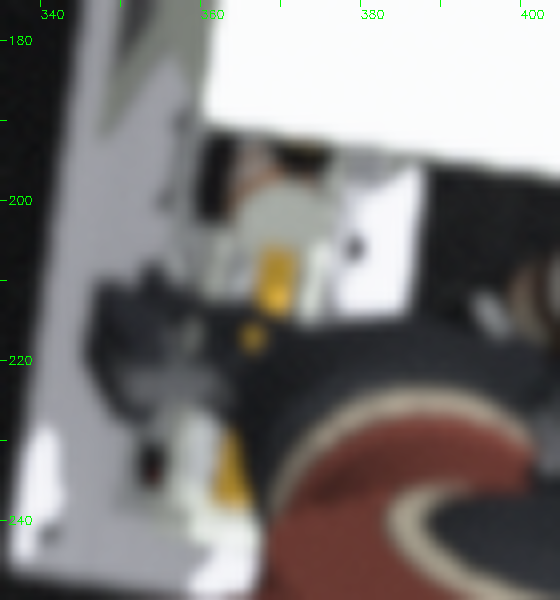

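```bash
python3 - <<'E'
from h import *; from rel import *
c=load("top3")
for S,Y,N in [(11-.7,42-1.2,118),(-11-.7,42-1.2,118),(10.3,56,118),(-11.7,56,118),(10.3,41,130),(0,0,47.5)]:
    print(S,Y,N,proj(c,J+(S*u+Y*y+N*n)/1000).round(1))
E
python3 -m crank '[{"gripper":0,"tx":0.009,"ty":-0.001,"tz":-0.017,"turn":0.3},{"gripper":0,"tx":0.009,"ty":-0.001,"tz":-0.017,"turn":0},{"gripper":0,"tx":0,"ty":0,"tz":0,"turn":0},{"gripper":0,"tx":0,"ty":0,"tz":0,"turn":0}]'; python3 rel.py 0 0 40
```

```text
10.3 40.8 118 [[357.6 205.9]]
-11.7 40.8 118 [[355.9 214.3]]
10.3 56 118 [[351.4 205. ]]
-11.7 56 118 [[349.8 213.3]]
10.3 41 130 [[358.  207.3]]
0 0 47.5 [[369.9 203.9]]
clock: 6.4
eef_pos: [0.5547, -0.3625, 0.1452]
orientation: [0.969, -0.08, 0.235, 0.016]
contact_force: [-0.3, 0.3, 0.5]
gripper_width: 0.0854
t 6.40 TCP s,y,n mm [ 0.5  0.5 66.9]
 toolz(u,y,n) [ 0.004  0.006 -1.   ] tooly [-0.002 -1.    -0.006]
 F u,y,n [-0.1  0.2  0.6] M [ 0.02  0.43 -0.01] w 0.0854 q [ 0.19  0.71  0.74  1.9  -1.35  0.71  0.07]
 delta to target [ 0.0115 -0.0024 -0.0242]
```

```bash
python3 -m crank '[{"gripper":0,"tx":0.0055,"ty":-0.001,"tz":-0.012,"turn":0},{"gripper":0,"tx":0.0055,"ty":-0.001,"tz":-0.012,"turn":0},{"gripper":0,"tx":0,"ty":0,"tz":0,"turn":0},{"gripper":0,"tx":0,"ty":0,"tz":0,"turn":0}]'; python3 rel.py 0 0 29; python3 shot.py 4 top; python3 - <<'E'
from h import *
crop(load("top4"),335,175,405,250,8,"pics/t4f.png")
E
```

```text
clock: 6.8
eef_pos: [0.5658, -0.3643, 0.121]
orientation: [0.969, -0.08, 0.235, 0.016]
contact_force: [-0.1, -0.1, 0.1]
gripper_width: 0.0855
t 6.80 TCP s,y,n mm [-0.4  0.6 40.2]
 toolz(u,y,n) [ 0.003  0.006 -1.   ] tooly [-0.002 -1.    -0.006]
 F u,y,n [ 0.  -0.2  0.1] M [ 0.14  0.48 -0.02] w 0.0855 q [ 0.27  0.72  0.59  1.89 -1.35  0.61  0.08]
 delta to target [ 0.0053 -0.0014 -0.0098]
```

View pics/t4f.png

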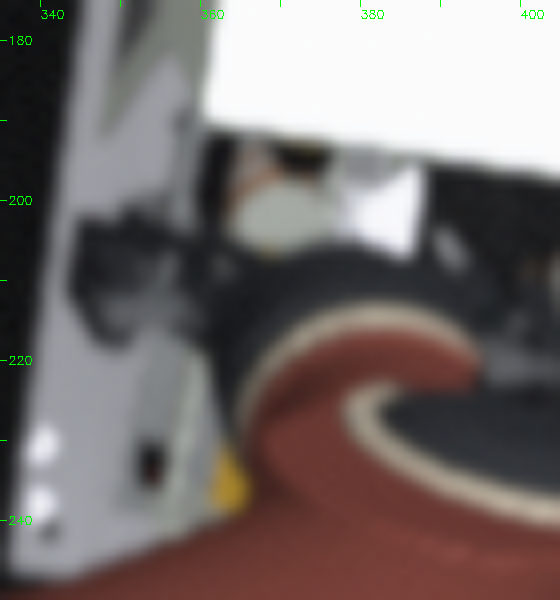

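```bash
python3 - <<'E'
from h import *; from rel import *
c=load("top4")
for S,Y,N in [(11,43,53),(-11,43,53),(11,57,53),(-11,57,53),(11,43,80),(11,57,80),(-11,57,80),(0,0,47.5),(-15,0,47.5),(15,0,47.5)]:
    print(S,Y,N,proj(c,J+(S*u+Y*y+N*n)/1000).round(1))
crop(c,335,188,385,228,15,"pics/t4g.png")
E
```

```text
11 43 53 [[354.5 198.1]]
-11 43 53 [[352.9 206. ]]
11 57 53 [[349.1 197.3]]
-11 57 53 [[347.6 205.3]]
11 43 80 [[355.4 201. ]]
11 57 80 [[349.9 200.2]]
-11 57 80 [[348.3 208.4]]
0 0 47.5 [[369.9 203.9]]
-15 0 47.5 [[368.8 209.2]]
15 0 47.5 [[371.  198.4]]
```

View pics/t4g.png

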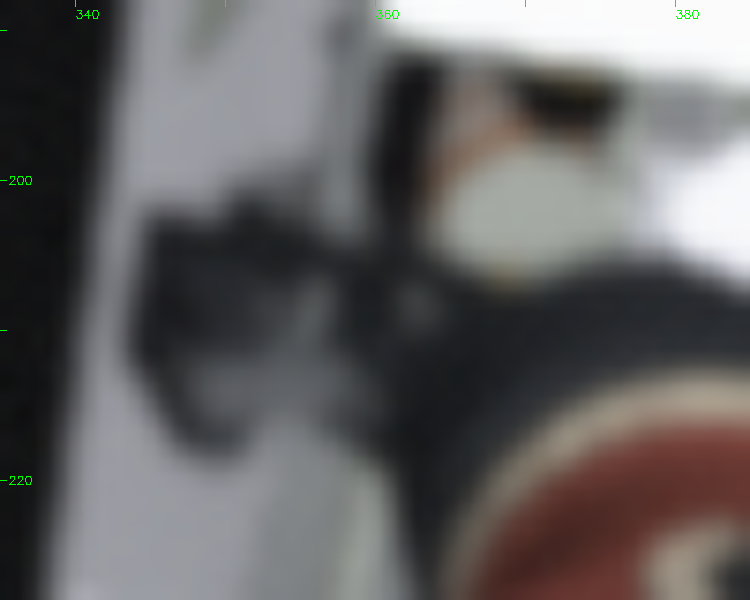

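```bash
python3 -m crank '[{"gripper":0,"tx":0.004,"ty":-0.001,"tz":-0.005,"turn":0},{"gripper":0,"tx":0.004,"ty":-0.001,"tz":-0.005,"turn":0},{"gripper":0,"tx":0,"ty":0,"tz":0,"turn":0},{"gripper":0,"tx":0,"ty":0,"tz":0,"turn":0}]'; python3 rel.py 2 0 28
```

```text
clock: 7.25
eef_pos: [0.5744, -0.3652, 0.1097]
orientation: [0.969, -0.079, 0.234, 0.015]
contact_force: [-1.5, 0.7, 0.9]
gripper_width: 0.0853
t 7.25 TCP s,y,n mm [ 2.1  1.1 26.2]
 toolz(u,y,n) [ 0.002  0.008 -1.   ] tooly [-0.001 -1.    -0.008]
 F u,y,n [-1.   0.5  1.6] M [0.09 0.46 0.05] w 0.0853 q [ 0.3   0.73  0.54  1.87 -1.35  0.58  0.08]
 delta to target [-0.0011 -0.001   0.0016]
```

```bash
python3 -m crank '[{"gripper":0.3,"tx":-0.001,"ty":-0.001,"tz":0.0015,"turn":0},{"gripper":0.5,"tx":0,"ty":0,"tz":0,"turn":0},{"gripper":0.5,"tx":0,"ty":0,"tz":0,"turn":0},{"gripper":0.5,"tx":0,"ty":0,"tz":0,"turn":0},{"gripper":0.5,"tx":0,"ty":0,"tz":0,"turn":0}]' 20; python3 rel.py 2 0 28
```

```text
clock: 7.75
eef_pos: [0.5734, -0.3662, 0.1115]
orientation: [0.969, -0.079, 0.234, 0.015]
contact_force: [-0.7, 0.2, 0.1]
gripper_width: 0.0429
t 7.75 TCP s,y,n mm [ 2.2 -0.1 28.2]
 toolz(u,y,n) [ 0.003  0.008 -1.   ] tooly [-0.001 -1.    -0.008]
 F u,y,n [-0.6  0.1  0.4] M [ 0.08  0.51 -0.03] w 0.0429 q [ 0.3   0.73  0.54  1.87 -1.35  0.58  0.08]
 delta to target [-0.      0.0001 -0.0002]
```

Perfectly placed; closing lightly to feel the centring.

```bash
python3 -m crank '[{"gripper":0.6,"tx":0,"ty":0,"tz":0,"turn":0},{"gripper":0.7,"tx":0,"ty":0,"tz":0,"turn":0},{"gripper":0.8,"tx":0,"ty":0,"tz":0,"turn":0},{"gripper":0.8,"tx":0,"ty":0,"tz":0,"turn":0}]' 20; python3 rel.py 2 0 28
```

```text
clock: 8.15
eef_pos: [0.5734, -0.366, 0.1116]
orientation: [0.969, -0.079, 0.234, 0.015]
contact_force: [-0.3, 1.3, 3.0]
gripper_width: 0.0301
t 8.15 TCP s,y,n mm [ 2.2  0.1 28.3]
 toolz(u,y,n) [ 0.003  0.008 -1.   ] tooly [-0.001 -1.    -0.008]
 F u,y,n [0.9 1.2 2.9] M [0.25 0.54 0.05] w 0.0301 q [ 0.3   0.73  0.54  1.87 -1.35  0.58  0.08]
 delta to target [-0.     -0.0001 -0.0003]
```

```bash
python3 -m crank '[{"gripper":1,"tx":0,"ty":0,"tz":0,"turn":0},{"gripper":1,"tx":0,"ty":0,"tz":0,"turn":0},{"gripper":1,"tx":0,"ty":0,"tz":0,"turn":0}]' 60; python3 rel.py; python3 -m crank '[{"gripper":1,"tx":0.0026,"ty":-0.0004,"tz":0.0013,"turn":0},{"gripper":1,"tx":0.0026,"ty":-0.0004,"tz":0.0014,"turn":0},{"gripper":1,"tx":0,"ty":0,"tz":0,"turn":0}]'; python3 rel.py 13.7 0 28.3
```

```text
clock: 8.45
eef_pos: [0.5732, -0.3661, 0.1117]
orientation: [0.969, -0.079, 0.234, 0.015]
contact_force: [-3.7, 3.2, 5.4]
gripper_width: 0.029
t 8.45 TCP s,y,n mm [ 2.1  0.  28.5]
 toolz(u,y,n) [ 0.003  0.008 -1.   ] tooly [-0.001 -1.    -0.008]
 F u,y,n [-1.2  2.5  6.7] M [0.44 0.59 0.2 ] w 0.0290 q [ 0.3   0.73  0.54  1.87 -1.35  0.58  0.08]
clock: 8.75
eef_pos: [0.5746, -0.3663, 0.1125]
orientation: [0.97, -0.08, 0.231, 0.014]
contact_force: [-10.4, 4.6, 7.1]
gripper_width: 0.0289
t 8.75 TCP s,y,n mm [ 3.8 -0.  28.6]
 toolz(u,y,n) [-0.004  0.009 -1.   ] tooly [-0.003 -1.    -0.009]
 F u,y,n [-6.6  2.9 11.3] M [0.91 1.85 0.37] w 0.0289 q [ 0.29  0.73  0.55  1.86 -1.33  0.59  0.05]
 delta to target [ 0.0088 -0.0015  0.0043]
```

```bash
python3 -m crank '[{"gripper":1,"tx":0.0022,"ty":-0.0004,"tz":0.002,"turn":0},{"gripper":1,"tx":0.0026,"ty":-0.0004,"tz":0.0014,"turn":0},{"gripper":1,"tx":0,"ty":0,"tz":0,"turn":0}]'; python3 rel.py 13.7 0 28.8
```

```text
clock: 9.05
eef_pos: [0.5787, -0.367, 0.1148]
orientation: [0.97, -0.08, 0.23, 0.014]
contact_force: [-9.9, 3.3, 4.0]
gripper_width: 0.0292
t 9.05 TCP s,y,n mm [ 8.5 -0.  28.6]
 toolz(u,y,n) [-0.006  0.008 -1.   ] tooly [-0.003 -1.    -0.008]
 F u,y,n [-7.4  1.7  8.3] M [0.79 2.07 0.23] w 0.0292 q [ 0.28  0.73  0.56  1.85 -1.31  0.6   0.02]
 delta to target [ 0.0045 -0.0007  0.0025]
```

```bash
python3 -m crank '[{"gripper":1,"tx":0.0022,"ty":-0.0003,"tz":0.0013,"turn":0},{"gripper":1,"tx":0.0022,"ty":-0.0003,"tz":0.0013,"turn":0},{"gripper":1,"tx":0,"ty":0,"tz":0,"turn":0},{"gripper":1,"tx":0,"ty":0,"tz":0,"turn":0}]'; python3 rel.py 13.7 0 28.8; python3 shot.py 5 top; python3 - <<'E'
from h import *
crop(load("top5"),335,175,405,250,8,"pics/t5f.png")
E
```

```text
clock: 9.45
eef_pos: [0.5832, -0.3678, 0.1172]
orientation: [0.97, -0.08, 0.23, 0.015]
contact_force: [-8.7, 3.4, 1.2]
gripper_width: 0.0289
t 9.45 TCP s,y,n mm [13.6 -0.  28.7]
 toolz(u,y,n) [-0.006  0.008 -1.   ] tooly [-0.003 -1.    -0.008]
 F u,y,n [-7.6  1.9  5.2] M [0.62 2.02 0.21] w 0.0289 q [ 0.28  0.74  0.57  1.83 -1.3   0.61  0.  ]
 delta to target [0.     0.     0.0001]
```

View pics/t5f.png

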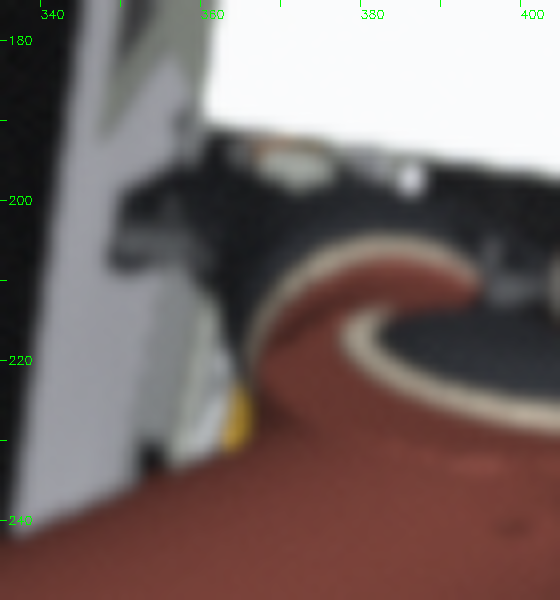

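```bash
python3 -m crank '[{"gripper":1,"tx":-0.0009,"ty":0.0001,"tz":0.0018,"turn":0},{"gripper":1,"tx":-0.0009,"ty":0.0002,"tz":0.0018,"turn":0},{"gripper":1,"tx":0,"ty":0,"tz":0,"turn":0}]'; python3 rel.py 13.7 0 28.8
```

```text
clock: 9.8
eef_pos: [0.5847, -0.368, 0.1223]
orientation: [0.969, -0.079, 0.233, 0.015]
contact_force: [-3.2, -0.7, -6.0]
gripper_width: 0.0287
t 9.80 TCP s,y,n mm [17.3 -0.  32.6]
 toolz(u,y,n) [-0.     0.007 -1.   ] tooly [-0.002 -1.    -0.007]
 F u,y,n [-5.4 -1.2 -4. ] M [ 0.15  1.71 -0.03] w 0.0287 q [ 0.27  0.73  0.57  1.83 -1.29  0.61 -0.  ]
 delta to target [-0.0015  0.0003 -0.005 ]
```

```bash
python3 -m crank '[{"gripper":1,"tx":-0.0026,"ty":0.0004,"tz":-0.0014,"turn":0},{"gripper":1,"tx":0,"ty":0,"tz":0,"turn":0}]'; python3 rel.py 14 0 33;python3 shot.py 6 top; python3 - <<'E'
from h import *
crop(load("top6"),345,180,395,215,14,"pics/t6f.png")
E
```

```text
clock: 10.0
eef_pos: [0.5843, -0.3679, 0.1227]
orientation: [0.969, -0.079, 0.235, 0.016]
contact_force: [1.1, -1.9, -7.0]
gripper_width: 0.0287
t 10.00 TCP s,y,n mm [17.1  0.  33.1]
 toolz(u,y,n) [ 0.004  0.007 -1.   ] tooly [-0.001 -1.    -0.007]
 F u,y,n [-1.9 -1.7 -6.9] M [-0.09  0.9  -0.12] w 0.0287 q [ 0.28  0.73  0.56  1.84 -1.3   0.6   0.01]
 delta to target [-0.0027  0.0004 -0.0015]
```

View pics/t6f.png

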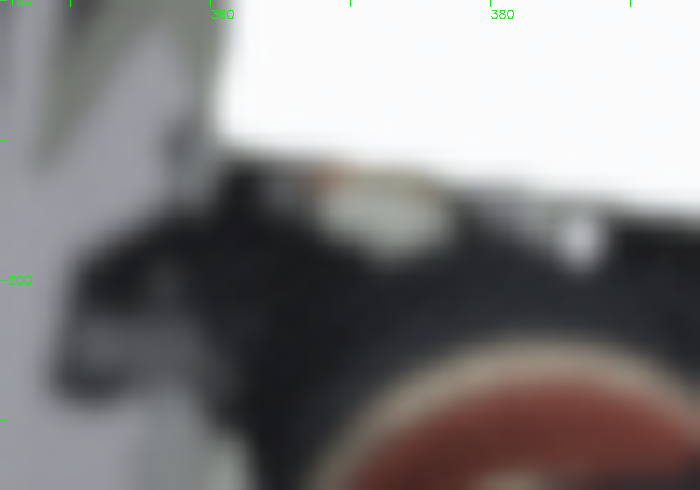

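```bash
python3 -m crank '[{"gripper":1,"tx":-0.0022,"ty":0.0003,"tz":0.0006,"turn":0},{"gripper":1,"tx":0,"ty":0,"tz":0,"turn":0}]'; python3 rel.py 14 0 33;python3 -m crank '[{"gripper":1,"tx":-0.0013,"ty":0.0002,"tz":0.0027,"turn":0},{"gripper":1,"tx":0,"ty":0,"tz":0,"turn":0}]'; python3 rel.py 14 0 36
```

```text
clock: 10.25
eef_pos: [0.5826, -0.3676, 0.1241]
orientation: [0.968, -0.079, 0.236, 0.016]
contact_force: [2.9, -0.7, -5.8]
gripper_width: 0.029
t 10.25 TCP s,y,n mm [16.2  0.  35.1]
 toolz(u,y,n) [ 0.006  0.008 -1.   ] tooly [-0.001 -1.    -0.008]
 F u,y,n [ 0.  -0.2 -6.5] M [-0.13  0.26 -0.16] w 0.0290 q [ 0.28  0.72  0.56  1.84 -1.3   0.6   0.01]
 delta to target [-0.001   0.0001 -0.0029]
clock: 10.45
eef_pos: [0.5804, -0.3673, 0.1267]
orientation: [0.969, -0.079, 0.235, 0.015]
contact_force: [2.5, -1.1, -1.9]
gripper_width: 0.029
t 10.45 TCP s,y,n mm [15.4 -0.  38.5]
 toolz(u,y,n) [ 0.005  0.008 -1.   ] tooly [-0.001 -1.    -0.008]
 F u,y,n [ 1.5 -0.7 -2.9] M [-0.06  0.33 -0.04] w 0.0290 q [ 0.28  0.72  0.56  1.84 -1.29  0.6   0.01]
 delta to target [-0.0001  0.0001 -0.0029]
```

```bash
python3 -m crank '[{"gripper":1,"tx":-0.0018,"ty":0.0003,"tz":0.0036,"turn":0},{"gripper":1,"tx":-0.0027,"ty":0.0004,"tz":0.0053,"turn":0},{"gripper":1,"tx":-0.0027,"ty":0.0004,"tz":0.0053,"turn":0},{"gripper":1,"tx":0,"ty":0,"tz":0,"turn":0}]'; python3 rel.py 15 0 60
```

```text
clock: 10.85
eef_pos: [0.572, -0.3668, 0.1415]
orientation: [0.969, -0.08, 0.235, 0.016]
contact_force: [0.5, 0.2, -0.4]
gripper_width: 0.029
t 10.85 TCP s,y,n mm [14.7 -0.9 55.5]
 toolz(u,y,n) [ 0.004  0.007 -1.   ] tooly [-0.002 -1.    -0.007]
 F u,y,n [ 0.2  0.3 -0.6] M [ 0.09  0.57 -0.02] w 0.0290 q [ 0.27  0.69  0.58  1.85 -1.26  0.62 -0.02]
 delta to target [-0.0016  0.0012  0.0041]
```

```bash
python3 -m crank '[{"gripper":1,"tx":-0.0055,"ty":0.001,"tz":0.01,"turn":0},{"gripper":1,"tx":-0.0075,"ty":0.0012,"tz":0.0134,"turn":0},{"gripper":1,"tx":-0.0075,"ty":0.0012,"tz":0.0134,"turn":0},{"gripper":1,"tx":-0.0075,"ty":0.0012,"tz":0.0134,"turn":0},{"gripper":1,"tx":-0.0075,"ty":0.0012,"tz":0.0134,"turn":0},{"gripper":1,"tx":-0.0075,"ty":0.0012,"tz":0.0134,"turn":0},{"gripper":1,"tx":0,"ty":0,"tz":0,"turn":0}]'; python3 rel.py; python3 st.py; python3 shot.py 7 top scene; python3 - <<'E'
from h import *
crop(load("top7"),335,175,405,250,8,"pics/t7f.png")
E
```

```text
clock: 11.55
eef_pos: [0.5289, -0.3606, 0.22]
orientation: [0.968, -0.08, 0.236, 0.017]
contact_force: [0.9, 0.1, -0.1]
gripper_width: 0.0289
t 11.55 TCP s,y,n mm [ 11.5  -1.8 145.2]
 toolz(u,y,n) [ 0.007  0.005 -1.   ] tooly [-0.002 -1.    -0.005]
 F u,y,n [ 0.8  0.2 -0.5] M [ 0.06  0.52 -0.01] w 0.0289 q [ 0.22  0.55  0.7   1.88 -1.08  0.7  -0.14]
t 11.55 q [ 0.216  0.545  0.7    1.879 -1.082  0.704 -0.144] 
 pos [ 0.5289 -0.3606  0.22  ] tilt 27.4 az -8.8 tooly [-0.163 -0.987 -0.005] yaz -99.4 z [ 0.455 -0.07  -0.888] 
 F [ 0.9  0.1 -0.1] M [ 0.06  0.52 -0.01] w 0.0289
```

View pics/t7f.png

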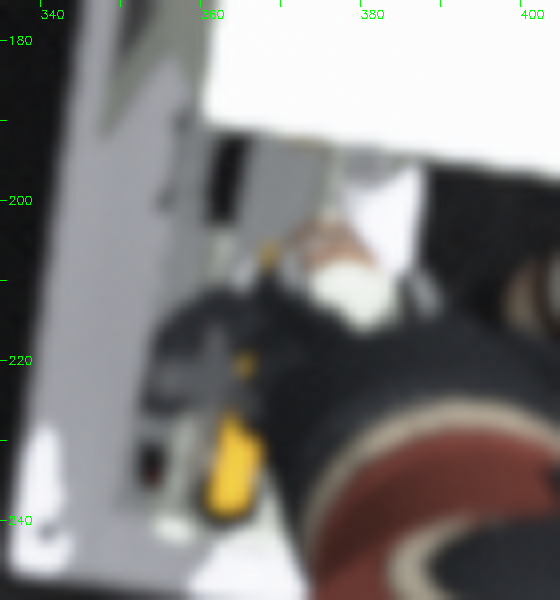

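View pics/scene7.png

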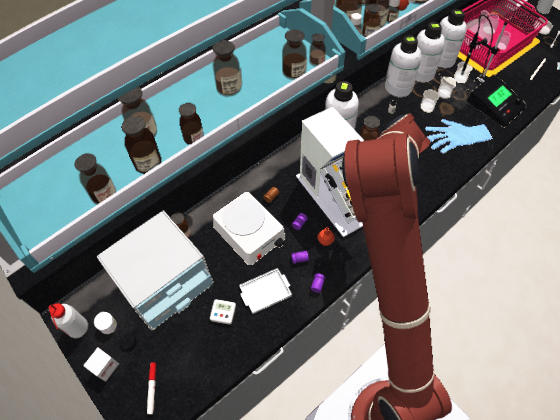

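```bash
python3 -m crank '[{"gripper":1,"tx":-0.02,"ty":0.01,"tz":0.02,"turn":0},{"gripper":1,"tx":-0.02,"ty":0.03,"tz":0.02,"turn":0},{"gripper":1,"tx":-0.02,"ty":0.04,"tz":0.01,"turn":0},{"gripper":1,"tx":-0.02,"ty":0.04,"tz":0,"turn":0},{"gripper":1,"tx":-0.02,"ty":0.04,"tz":0,"turn":0},{"gripper":1,"tx":-0.01,"ty":0.04,"tz":0,"turn":0},{"gripper":1,"tx":0,"ty":0.04,"tz":0,"turn":0},{"gripper":1,"tx":0,"ty":0,"tz":0,"turn":0}]'; python3 st.py
```

```text
clock: 12.45
eef_pos: [0.4195, -0.1178, 0.2653]
orientation: [0.97, -0.072, 0.232, 0.012]
contact_force: [0.5, 0.3, -0.8]
gripper_width: 0.0291
t 12.45 q [-0.621  0.098  0.988  2.314 -0.538  0.359 -0.906] 
 pos [ 0.4195 -0.1178  0.2653] tilt 26.8 az -7.2 tooly [-0.144 -0.989 -0.01 ] yaz -98.3 z [ 0.448 -0.056 -0.892] 
 F [ 0.5  0.3 -0.8] M [0.1  0.5  0.01] w 0.0291
```

```bash
python3 -m crank '[{"gripper":1,"tx":-0.03,"ty":0.005,"tz":0,"turn":0},{"gripper":1,"tx":-0.03,"ty":0.005,"tz":0,"turn":0},{"gripper":1,"tx":-0.03,"ty":0.005,"tz":0,"turn":0}]'; python3 st.py; python3 -m crank '[{"gripper":1,"tx":-0.03,"ty":0.005,"tz":0,"turn":0},{"gripper":1,"tx":-0.03,"ty":0.005,"tz":0,"turn":0}]'; python3 st.py
```

```text
clock: 12.75
eef_pos: [0.3572, -0.1129, 0.2676]
orientation: [0.971, -0.077, 0.227, 0.013]
contact_force: [1.3, 0.1, -0.5]
gripper_width: 0.0289
t 12.75 q [-0.559 -0.09   0.81   2.412  0.024  0.337 -1.485] 
 pos [ 0.3572 -0.1129  0.2676] tilt 26.3 az -7.7 tooly [-0.155 -0.988 -0.01 ] yaz -98.9 z [ 0.438 -0.059 -0.897] 
 F [ 1.3  0.1 -0.5] M [ 0.05  0.52 -0.06] w 0.0289
clock: 12.95
eef_pos: [0.3409, -0.1155, 0.2733]
orientation: [0.971, -0.081, 0.227, 0.011]
contact_force: [-0.7, -0.1, -0.2]
gripper_width: 0.029
t 12.95 q [-0.15  -0.101  0.448  2.416 -0.095  0.367 -1.349] 
 pos [ 0.3409 -0.1155  0.2733] tilt 26.2 az -7.4 tooly [-0.162 -0.987 -0.016] yaz -99.3 z [ 0.438 -0.057 -0.897] 
 F [-0.7 -0.1 -0.2] M [0.09 0.51 0.  ] w 0.0290
```

```bash
python3 -m crank '[{"gripper":1,"tx":-0.045,"ty":0.006,"tz":0,"turn":0},{"gripper":1,"tx":-0.045,"ty":0.006,"tz":0,"turn":0},{"gripper":1,"tx":-0.045,"ty":0.006,"tz":0,"turn":0},{"gripper":1,"tx":-0.045,"ty":0.006,"tz":0,"turn":0}]'; python3 st.py
```

```text
clock: 13.35
eef_pos: [0.2928, -0.1264, 0.2891]
orientation: [0.971, -0.091, 0.222, 0.005]
contact_force: [1.0, -1.3, -0.6]
gripper_width: 0.0288
t 13.35 q [ 0.635 -0.172 -0.115  2.418 -0.394  0.511 -0.932] 
 pos [ 0.2928 -0.1264  0.2891] tilt 25.6 az -6.7 tooly [-0.179 -0.983 -0.03 ] yaz -100.3 z [ 0.43  -0.051 -0.902] 
 F [ 1.  -1.3 -0.6] M [0.03 0.45 0.02] w 0.0288
```

```bash
python3 -m crank '[{"gripper":1,"tx":-0.04,"ty":0.008,"tz":-0.025,"turn":0},{"gripper":1,"tx":-0.04,"ty":0.008,"tz":-0.025,"turn":0},{"gripper":1,"tx":-0.04,"ty":0.008,"tz":-0.025,"turn":0}]'; python3 st.py
```

```text
clock: 13.65
eef_pos: [0.2557, -0.1315, 0.2949]
orientation: [0.973, -0.094, 0.211, 0.005]
contact_force: [-0.5, -0.3, 0.3]
gripper_width: 0.0291
t 13.65 q [ 1.221 -0.247 -0.435  2.419 -0.588  0.684 -0.571] 
 pos [ 0.2557 -0.1315  0.2949] tilt 24.3 az -6.9 tooly [-0.185 -0.982 -0.029] yaz -100.7 z [ 0.409 -0.05  -0.911] 
 F [-0.5 -0.3  0.3] M [ 0.03  0.47 -0.05] w 0.0291
```

```bash
python3 -m crank '[{"gripper":1,"tx":-0.045,"ty":0.015,"tz":-0.015,"turn":0},{"gripper":1,"tx":-0.045,"ty":0.015,"tz":-0.015,"turn":0}]'; python3 st.py
```

```text
clock: 13.85
eef_pos: [0.1906, -0.1402, 0.3029]
orientation: [0.977, -0.092, 0.194, -0.009]
contact_force: [0.8, -0.9, -0.3]
gripper_width: 0.0286
t 13.85 q [ 1.284 -0.302 -0.225  2.42  -0.527  0.872 -0.381] 
 pos [ 0.1906 -0.1402  0.3029] tilt 22.4 az -2.7 tooly [-0.176 -0.983 -0.054] yaz -100.2 z [ 0.38  -0.018 -0.925] 
 F [ 0.8 -0.9 -0.3] M [-0.06  0.45 -0.04] w 0.0286
```

```bash
python3 -m crank '[{"gripper":1,"tx":0.03,"ty":-0.02,"tz":0,"turn":4},{"gripper":1,"tx":0.03,"ty":-0.03,"tz":0,"turn":8.5},{"gripper":1,"tx":0.03,"ty":-0.03,"tz":0,"turn":8.5},{"gripper":1,"tx":0.02,"ty":-0.035,"tz":0,"turn":8.5}]'; python3 st.py; python3 -m crank '[{"gripper":1,"tx":0,"ty":-0.035,"tz":0,"turn":8.5},{"gripper":1,"tx":0,"ty":-0.035,"tz":0,"turn":8.5},{"gripper":1,"tx":0,"ty":-0.035,"tz":0,"turn":8.5},{"gripper":1,"tx":0,"ty":-0.035,"tz":0,"turn":8.5}]'; python3 st.py
```

```text
clock: 14.25
eef_pos: [0.3034, -0.2561, 0.3028]
orientation: [0.967, 0.164, 0.187, -0.059]
contact_force: [0.2, 0.6, 1.4]
gripper_width: 0.029
t 14.25 q [ 1.187  0.126 -0.279  2.068 -0.446  0.927 -0.057] 
 pos [ 0.3034 -0.2561  0.3028] tilt 22.6 az 27.2 tooly [ 0.339 -0.939 -0.053] yaz -70.2 z [ 0.341  0.175 -0.923] 
 F [0.2 0.6 1.4] M [-0.21  0.34  0.09] w 0.0290
clock: 14.65
eef_pos: [0.3009, -0.3974, 0.3022]
orientation: [0.877, 0.438, 0.162, -0.11]
contact_force: [0.4, 0.1, -0.3]
gripper_width: 0.0288
t 14.65 q [ 1.274  0.437 -0.295  1.623 -0.232  1.294  0.434] 
 pos [ 0.3009 -0.3974  0.3022] tilt 22.6 az 60.9 tooly [ 0.804 -0.592 -0.052] yaz -36.3 z [ 0.187  0.335 -0.923] 
 F [ 0.4  0.1 -0.3] M [-0.37  0.12 -0.01] w 0.0288
```

```bash
python3 -m crank '[{"gripper":1,"tx":-0.005,"ty":-0.04,"tz":0,"turn":8.5},{"gripper":1,"tx":-0.005,"ty":-0.04,"tz":0,"turn":8.5},{"gripper":1,"tx":0,"ty":-0.04,"tz":0,"turn":8.5},{"gripper":1,"tx":0,"ty":-0.04,"tz":0,"turn":8.5},{"gripper":1,"tx":0.005,"ty":-0.04,"tz":0,"turn":8.5},{"gripper":1,"tx":0.01,"ty":-0.04,"tz":0,"turn":8.5}]'; python3 st.py; python3 -m crank '[{"gripper":1,"tx":0.015,"ty":-0.037,"tz":-0.01,"turn":0},{"gripper":1,"tx":0.015,"ty":-0.037,"tz":-0.01,"turn":0},{"gripper":1,"tx":0.015,"ty":-0.037,"tz":-0.01,"turn":0}]'; python3 st.py
```

```text
clock: 15.25
eef_pos: [0.3008, -0.6252, 0.2975]
orientation: [0.623, 0.757, 0.109, -0.165]
contact_force: [-1.2, -2.0, -2.3]
gripper_width: 0.0287
t 15.25 q [ 1.16   0.926 -0.152  0.665  0.036  1.946  1.245] 
 pos [ 0.3008 -0.6252  0.2975] tilt 22.8 az 107.0 tooly [ 0.979  0.201 -0.04 ] yaz 11.6 z [-0.114  0.371 -0.922] 
 F [-1.2 -2.  -2.3] M [-0.56 -0.02  0.02] w 0.0287
clock: 15.55
eef_pos: [0.3258, -0.6906, 0.2389]
orientation: [0.63, 0.758, 0.094, -0.141]
contact_force: [0.4, -0.9, 1.0]
gripper_width: 0.0288
t 15.55 q [ 1.114  1.112  0.054  0.385 -0.103  1.982  1.306] 
 pos [ 0.3258 -0.6906  0.2389] tilt 19.5 az 106.5 tooly [ 0.981  0.19  -0.034] yaz 10.9 z [-0.095  0.32  -0.943] 
 F [ 0.4 -0.9  1. ] M [-0.42 -0.06  0.02] w 0.0288
```

```bash
python3 -m crank '[{"gripper":1,"tx":0.014,"ty":-0.045,"tz":0,"turn":0},{"gripper":1,"tx":0.014,"ty":-0.045,"tz":0,"turn":0}]'; python3 st.py;  python3 -m crank '[{"gripper":1,"tx":0.014,"ty":-0.045,"tz":0,"turn":0},{"gripper":1,"tx":0.014,"ty":-0.045,"tz":0,"turn":0},{"gripper":1,"tx":0.014,"ty":-0.045,"tz":0,"turn":0}]'; python3 st.py
```

```text
clock: 15.75
eef_pos: [0.3297, -0.7228, 0.2132]
orientation: [0.632, 0.762, 0.087, -0.115]
contact_force: [4.3, -11.1, 19.0]
gripper_width: 0.0291
t 15.75 q [ 1.106  1.195  0.288  0.262 -0.318  1.981  1.354] 
 pos [ 0.3297 -0.7228  0.2132] tilt 16.6 az 103.4 tooly [ 0.982  0.187 -0.013] yaz 10.8 z [-0.066  0.278 -0.958] 
 F [  4.3 -11.1  19. ] M [-0.87 -0.21 -0.03] w 0.0291
clock: 16.05
eef_pos: [0.3253, -0.7414, 0.1949]
orientation: [0.638, 0.76, 0.079, -0.1]
contact_force: [-1.1, 0.2, -0.2]
gripper_width: 0.0289
t 16.05 q [ 1.066  1.257  0.959  0.262 -0.931  1.982  1.45 ] 
 pos [ 0.3253 -0.7414  0.1949] tilt 14.6 az 101.8 tooly [ 0.985  0.174 -0.008] yaz 10.0 z [-0.052  0.247 -0.968] 
 F [-1.1  0.2 -0.2] M [-0.28 -0.06  0.09] w 0.0289
```

```bash
python3 shot.py 8 scene top
```

```text
(no output)
```

View pics/scene8.png

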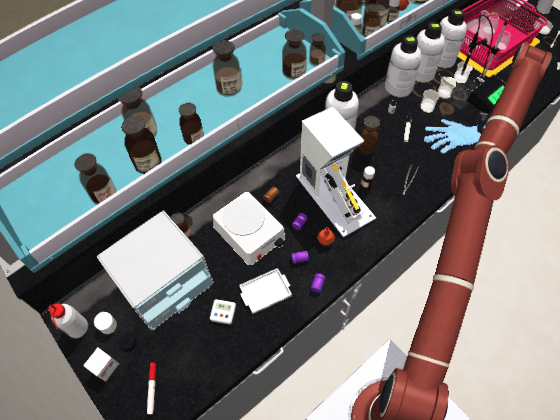

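View pics/top8.png

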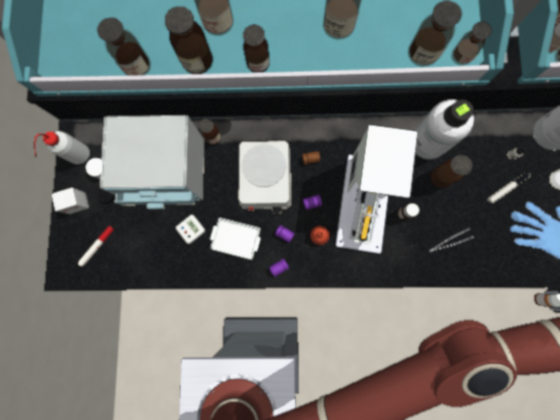

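```bash
python3 -m crank '[{"gripper":1,"tx":0.011,"ty":-0.046,"tz":0.01,"turn":0},{"gripper":1,"tx":0.011,"ty":-0.046,"tz":0.01,"turn":0},{"gripper":1,"tx":0.011,"ty":-0.046,"tz":0.01,"turn":0},{"gripper":1,"tx":0.011,"ty":-0.046,"tz":0.01,"turn":0}]'; python3 st.py
```

```text
clock: 16.55
eef_pos: [0.3062, -0.766, 0.2117]
orientation: [0.642, 0.761, 0.065, -0.066]
contact_force: [-0.4, 0.3, 0.1]
gripper_width: 0.0288
t 16.55 q [ 1.085  1.267  1.312  0.262 -1.269  1.982  1.508] 
 pos [ 0.3062 -0.766   0.2117] tilt 10.7 az 95.5 tooly [0.986 0.168 0.014] yaz 9.7 z [-0.018  0.184 -0.983] 
 F [-0.4  0.3  0.1] M [-0.2   0.02  0.  ] w 0.0288
```

```bash
python3 -m crank '[{"gripper":1,"tx":0.011,"ty":-0.046,"tz":0,"turn":0},{"gripper":1,"tx":0.011,"ty":-0.046,"tz":0,"turn":0},{"gripper":1,"tx":0.011,"ty":-0.046,"tz":0,"turn":0},{"gripper":1,"tx":0.011,"ty":-0.046,"tz":0,"turn":0}]'; python3 st.py
```

```text
clock: 16.95
eef_pos: [0.2865, -0.7747, 0.2138]
orientation: [0.642, 0.761, 0.072, -0.058]
contact_force: [0.1, 0.2, 0.1]
gripper_width: 0.0286
t 16.95 q [ 1.116  1.265  1.318  0.263 -1.29   1.982  1.533] 
 pos [ 0.2865 -0.7747  0.2138] tilt 10.6 az 89.0 tooly [0.986 0.164 0.034] yaz 9.5 z [ 0.003  0.184 -0.983] 
 F [0.1 0.2 0.1] M [-0.19  0.1   0.01] w 0.0286
```

```bash
python3 -m crank '[{"gripper":1,"tx":0.01,"ty":-0.02,"tz":0.045,"turn":0},{"gripper":1,"tx":0.01,"ty":-0.02,"tz":0.045,"turn":0},{"gripper":1,"tx":0.01,"ty":-0.02,"tz":0.045,"turn":0},{"gripper":1,"tx":0.01,"ty":-0.02,"tz":0.045,"turn":0}]'; python3 st.py
```

```text
clock: 17.35
eef_pos: [0.2891, -0.747, 0.3462]
orientation: [0.645, 0.762, 0.05, -0.02]
contact_force: [-0.2, 0.1, -0.0]
gripper_width: 0.029
t 17.35 q [ 1.121  1.055  0.791  0.264 -0.775  1.982  1.459] 
 pos [ 0.2891 -0.747   0.3462] tilt 6.2 az 71.1 tooly [0.985 0.162 0.051] yaz 9.3 z [ 0.035  0.102 -0.994] 
 F [-0.2  0.1 -0. ] M [-0.11  0.08 -0.01] w 0.0290
```

```bash
python3 -m crank '[{"gripper":1,"tx":0,"ty":0,"tz":0,"turn":8.5},{"gripper":1,"tx":0,"ty":0,"tz":0,"turn":8.5},{"gripper":1,"tx":0,"ty":0,"tz":0,"turn":8.5},{"gripper":1,"tx":0,"ty":0,"tz":0,"turn":8.5},{"gripper":1,"tx":0,"ty":0,"tz":0,"turn":6}]'; python3 st.py; python3 -m crank '[{"gripper":1,"tx":0.008,"ty":-0.018,"tz":0.045,"turn":0},{"gripper":1,"tx":0.008,"ty":-0.018,"tz":0.045,"turn":0}]'; python3 st.py
```

```text
clock: 17.85
eef_pos: [0.2873, -0.7422, 0.342]
orientation: [0.344, 0.938, 0.04, -0.034]
contact_force: [0.2, -0.5, -1.1]
gripper_width: 0.0289
t 17.85 q [ 1.106  1.05   0.659  0.264 -0.584  1.982  2.145] 
 pos [ 0.2873 -0.7422  0.342 ] tilt 6.1 az 110.2 tooly [0.647 0.761 0.052] yaz 49.6 z [-0.037  0.099 -0.994] 
 F [ 0.2 -0.5 -1.1] M [-0.12 -0.05  0.05] w 0.0289
clock: 18.05
eef_pos: [0.2827, -0.728, 0.3962]
orientation: [0.347, 0.937, 0.022, -0.02]
contact_force: [-0.3, 0.0, -0.3]
gripper_width: 0.0293
t 18.05 q [ 1.146  0.959  0.22   0.265 -0.189  1.982  2.069] 
 pos [ 0.2827 -0.728   0.3962] tilt 3.4 az 113.1 tooly [0.652 0.758 0.026] yaz 49.3 z [-0.023  0.055 -0.998] 
 F [-0.3  0.  -0.3] M [-0.12 -0.    0.02] w 0.0293
```

One or two more rows up to finish levelling.

```bash
python3 -m crank '[{"gripper":1,"tx":0.008,"ty":-0.018,"tz":0.045,"turn":0},{"gripper":1,"tx":0.006,"ty":-0.014,"tz":0.035,"turn":0}]'; python3 st.py
```

```text
clock: 18.25
eef_pos: [0.2818, -0.7179, 0.4432]
orientation: [0.346, 0.938, 0.001, 0.002]
contact_force: [0.4, 0.4, -0.9]
gripper_width: 0.029
t 18.25 q [ 1.152  0.898  0.148  0.263 -0.131  1.982  2.056] 
 pos [ 0.2818 -0.7179  0.4432] tilt 0.3 az 2.0 tooly [0.649 0.761 0.003] yaz 49.5 z [ 0.005  0.    -1.   ] 
 F [ 0.4  0.4 -0.9] M [-0.01 -0.02 -0.01] w 0.0290
```

```bash
python3 -m crank '[{"gripper":1,"tx":0.005,"ty":0.02,"tz":-0.01,"turn":0},{"gripper":1,"tx":0.01,"ty":0.036,"tz":-0.01,"turn":0},{"gripper":1,"tx":0.01,"ty":0.036,"tz":-0.01,"turn":0},{"gripper":1,"tx":0.01,"ty":0.036,"tz":-0.01,"turn":0},{"gripper":1,"tx":0.01,"ty":0.036,"tz":-0.01,"turn":0},{"gripper":1,"tx":0.01,"ty":0.036,"tz":-0.01,"turn":0},{"gripper":1,"tx":0.01,"ty":0.036,"tz":-0.01,"turn":0},{"gripper":1,"tx":0.01,"ty":0.036,"tz":-0.01,"turn":0}]'; python3 st.py; python3 -m crank '[{"gripper":1,"tx":0.01,"ty":0.036,"tz":-0.005,"turn":0},{"gripper":1,"tx":0.01,"ty":0.036,"tz":-0.005,"turn":0},{"gripper":1,"tx":0.01,"ty":0.036,"tz":-0.005,"turn":0},{"gripper":1,"tx":0.01,"ty":0.036,"tz":-0.005,"turn":0},{"gripper":1,"tx":0.01,"ty":0.036,"tz":-0.005,"turn":0},{"gripper":1,"tx":0.01,"ty":0.036,"tz":-0.005,"turn":0},{"gripper":1,"tx":0.01,"ty":0.036,"tz":-0.005,"turn":0},{"gripper":1,"tx":0.01,"ty":0.036,"tz":-0.005,"turn":0}]'; python3 st.py
```

```text
clock: 19.05
eef_pos: [0.3552, -0.4485, 0.3616]
orientation: [0.348, 0.938, 0.002, 0.0]
contact_force: [0.6, -0.2, -0.7]
gripper_width: 0.0285
t 19.05 q [ 0.771  0.398  0.144  1.437 -0.061  1.312  1.78 ] 
 pos [ 0.3552 -0.4485  0.3616] tilt 0.2 az 68.8 tooly [0.652 0.758 0.003] yaz 49.3 z [ 0.001  0.003 -1.   ] 
 F [ 0.6 -0.2 -0.7] M [-0.09 -0.07 -0.04] w 0.0285
clock: 19.85
eef_pos: [0.4354, -0.1612, 0.3219]
orientation: [0.348, 0.937, 0.002, -0.0]
contact_force: [0.4, 0.2, 0.5]
gripper_width: 0.0288
t 19.85 q [ 0.297  0.236  0.016  1.787 -0.008  1.119  1.175] 
 pos [ 0.4354 -0.1612  0.3219] tilt 0.2 az 73.9 tooly [0.653 0.757 0.003] yaz 49.2 z [ 0.001  0.003 -1.   ] 
 F [0.4 0.2 0.5] M [ 0.01 -0.03 -0.02] w 0.0288
```

```bash
python3 -m crank '[{"gripper":1,"tx":0.01,"ty":0.034,"tz":-0.03,"turn":0},{"gripper":1,"tx":0.01,"ty":0.034,"tz":-0.035,"turn":0},{"gripper":1,"tx":0.01,"ty":0.034,"tz":-0.035,"turn":0},{"gripper":1,"tx":0.01,"ty":0.034,"tz":-0.035,"turn":0},{"gripper":1,"tx":0.005,"ty":0.018,"tz":-0.02,"turn":0},{"gripper":1,"tx":0.004,"ty":0.018,"tz":-0.02,"turn":0},{"gripper":1,"tx":0,"ty":0,"tz":0,"turn":0}]'; python3 st.py;  python3 shot.py 9 scene top;  python3 - <<'E'
from h import *
crop(load("top9"),190,170,300,270,6,"pics/t9.png")
crop(load("scene9"),180,190,330,330,5,"pics/s9.png")
E
```

```text
clock: 20.55
eef_pos: [0.4832, 0.012, 0.1449]
orientation: [0.345, 0.938, 0.001, -0.003]
contact_force: [-1.0, -0.2, -0.2]
gripper_width: 0.029
t 20.55 q [-0.035  0.481 -0.047  1.994  0.03   0.672  0.765] 
 pos [0.4832 0.012  0.1449] tilt 0.3 az 149.6 tooly [ 0.648  0.761 -0.001] yaz 49.6 z [-0.005  0.003 -1.   ] 
 F [-1.  -0.2 -0.2] M [0.   0.01 0.03] w 0.0290
```

View pics/t9.png

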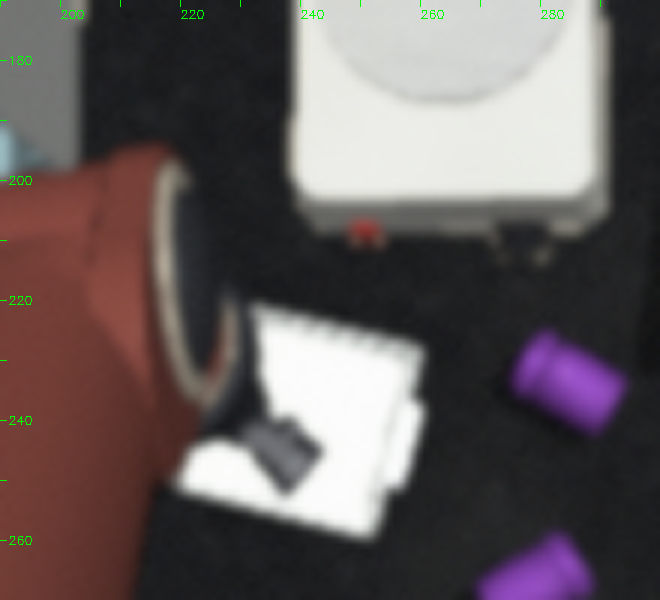

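View pics/s9.png

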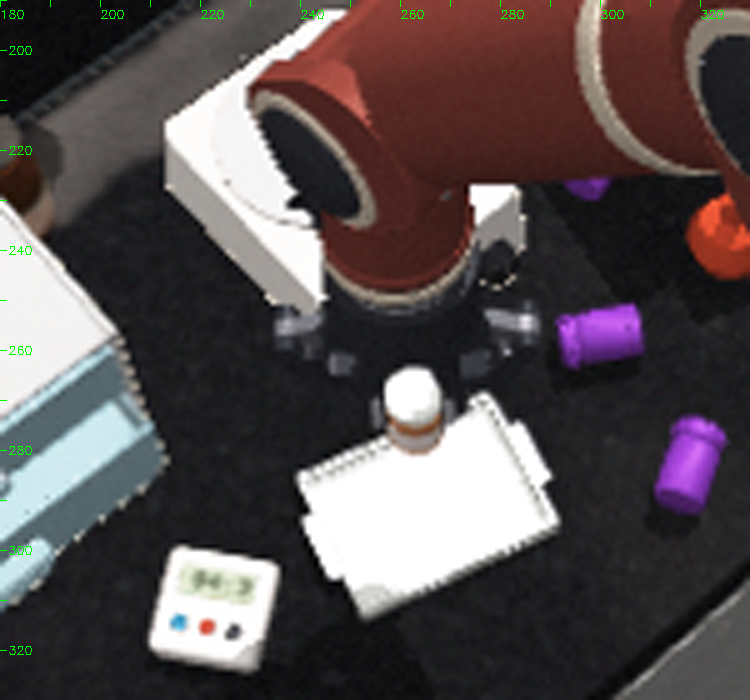

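```bash
python3 - <<'E'
from h import *
c=load("scene9")
for u,z in [((260.7,266.5),.164),((261,278.5),.117)]: print(atz(c,u,z))
crop(c,235,250,290,300,14,"pics/s9g.png")
# predicted upright vial
for off in [(0,0),(-.01,.009)]:
  for z in (.164,.117): print(off,z,proj(c,(0.4832+off[0],.012+off[1],z)))
E
```

```text
[0.49167259 0.01191952 0.164     ]
[0.48238512 0.02157747 0.117     ]
(0, 0) 0.164 [[262.76568947 268.73965766]]
(0, 0) 0.117 [[263.53683906 276.12908861]]
(-0.01, 0.009) 0.164 [[262.58840911 273.47169573]]
(-0.01, 0.009) 0.117 [[263.37022412 280.74246689]]
```

View pics/s9g.png

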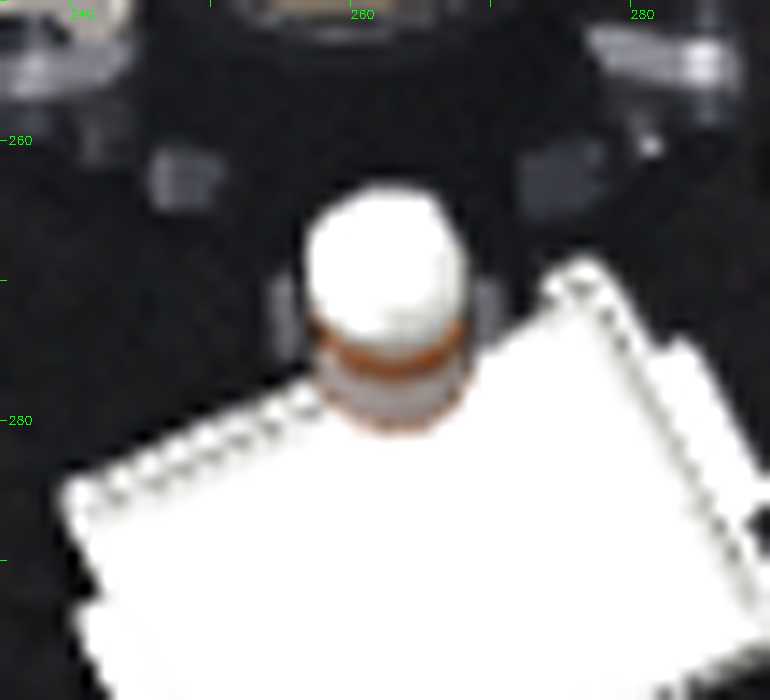

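```bash
python3 -m crank '[{"gripper":1,"tx":0,"ty":0,"tz":-0.02,"turn":0},{"gripper":1,"tx":0,"ty":0,"tz":-0.03,"turn":0},{"gripper":1,"tx":0,"ty":0,"tz":-0.03,"turn":0},{"gripper":1,"tx":0.001,"ty":0,"tz":-0.018,"turn":0},{"gripper":1,"tx":0,"ty":0,"tz":-0.006,"turn":0},{"gripper":1,"tx":0,"ty":0,"tz":0,"turn":0},{"gripper":1,"tx":0,"ty":0,"tz":0,"turn":0}]'; python3 st.py
```

```text
clock: 21.35
eef_pos: [0.4871, 0.0091, 0.0446]
orientation: [0.347, 0.938, 0.001, 0.002]
contact_force: [-0.1, 0.7, -0.5]
gripper_width: 0.0284
t 21.35 q [-0.04   0.657 -0.034  2.071  0.048  0.411  0.751] 
 pos [0.4871 0.0091 0.0446] tilt 0.2 az 22.9 tooly [0.651 0.759 0.004] yaz 49.4 z [ 0.004  0.002 -1.   ] 
 F [-0.1  0.7 -0.5] M [-0.02  0.02  0.01] w 0.0284
```

```bash
python3 -m crank '[{"gripper":1,"tx":0,"ty":0,"tz":-0.005,"turn":0},{"gripper":1,"tx":0,"ty":0,"tz":-0.004,"turn":0},{"gripper":1,"tx":0,"ty":0,"tz":-0.001,"turn":0},{"gripper":1,"tx":0,"ty":0,"tz":0,"turn":0}]'; python3 st.py; python3 -m crank '[{"gripper":1,"tx":0,"ty":0,"tz":-0.0015,"turn":0},{"gripper":1,"tx":0,"ty":0,"tz":0,"turn":0}]'; python3 st.py
```

```text
clock: 21.75
eef_pos: [0.486, 0.0101, 0.0332]
orientation: [0.346, 0.938, 0.001, 0.0]
contact_force: [-0.3, -0.6, -0.2]
gripper_width: 0.029
t 21.75 q [-0.042  0.678 -0.033  2.077  0.049  0.386  0.75 ] 
 pos [0.486  0.0101 0.0332] tilt 0.1 az 66.4 tooly [0.65  0.76  0.002] yaz 49.5 z [ 0.001  0.002 -1.   ] 
 F [-0.3 -0.6 -0.2] M [-0.07 -0.03  0.02] w 0.0290
clock: 21.95
eef_pos: [0.4863, 0.0101, 0.0319]
orientation: [0.346, 0.938, 0.001, 0.0]
contact_force: [0.0, -0.2, 1.0]
gripper_width: 0.029
t 21.95 q [-0.043  0.681 -0.033  2.077  0.05   0.382  0.749] 
 pos [0.4863 0.0101 0.0319] tilt 0.2 az 53.0 tooly [0.65  0.76  0.003] yaz 49.5 z [ 0.002  0.002 -1.   ] 
 F [ 0.  -0.2  1. ] M [0.01 0.04 0.01] w 0.0290
```

```bash
python3 -m crank '[{"gripper":1,"tx":0,"ty":0,"tz":-0.001,"turn":0},{"gripper":1,"tx":0,"ty":0,"tz":0,"turn":0}]'; python3 st.py; python3 -m crank '[{"gripper":1,"tx":0,"ty":0,"tz":-0.0005,"turn":0},{"gripper":1,"tx":0,"ty":0,"tz":0,"turn":0}]'; python3 st.py
```

```text
clock: 22.15
eef_pos: [0.4864, 0.0101, 0.0318]
orientation: [0.347, 0.938, 0.001, 0.001]
contact_force: [-2.0, -1.2, 8.4]
gripper_width: 0.0288
t 22.15 q [-0.043  0.681 -0.032  2.077  0.05   0.382  0.749] 
 pos [0.4864 0.0101 0.0318] tilt 0.2 az 43.7 tooly [0.65  0.76  0.003] yaz 49.5 z [ 0.002  0.002 -1.   ] 
 F [-2.  -1.2  8.4] M [-0.04  0.44 -0.03] w 0.0288
clock: 22.35
eef_pos: [0.4865, 0.0101, 0.0317]
orientation: [0.347, 0.938, 0.001, 0.001]
contact_force: [-2.6, -0.4, 12.6]
gripper_width: 0.0285
t 22.35 q [-0.043  0.681 -0.032  2.077  0.05   0.381  0.749] 
 pos [0.4865 0.0101 0.0317] tilt 0.2 az 40.4 tooly [0.65  0.76  0.003] yaz 49.5 z [ 0.002  0.002 -1.   ] 
 F [-2.6 -0.4 12.6] M [-0.13  0.54 -0.03] w 0.0285
```

```bash
python3 -m crank '[{"gripper":1,"tx":0,"ty":0,"tz":0.001,"turn":0},{"gripper":1,"tx":0,"ty":0,"tz":0,"turn":0},{"gripper":0.66,"tx":0,"ty":0,"tz":0,"turn":0},{"gripper":0.64,"tx":0,"ty":0,"tz":0,"turn":0},{"gripper":0.62,"tx":0,"ty":0,"tz":0,"turn":0},{"gripper":0.6,"tx":0,"ty":0,"tz":0,"turn":0},{"gripper":0.57,"tx":0,"ty":0,"tz":0,"turn":0},{"gripper":0.5,"tx":0,"ty":0,"tz":0,"turn":0}]' 20; python3 st.py; python3 -m crank '[{"gripper":0.4,"tx":0,"ty":0,"tz":0,"turn":0},{"gripper":0.3,"tx":0,"ty":0,"tz":0,"turn":0},{"gripper":0.2,"tx":0,"ty":0,"tz":0,"turn":0},{"gripper":0.2,"tx":0,"ty":0,"tz":0,"turn":0}]'; python3 st.py;  python3 shot.py 10 scene;  python3 - <<'E'
from h import *
crop(load("scene10"),215,235,315,320,7,"pics/s10.png")
E
```

```text
clock: 23.15
eef_pos: [0.4859, 0.01, 0.031]
orientation: [0.347, 0.938, 0.001, -0.0]
contact_force: [0.4, 0.2, 0.6]
gripper_width: 0.0427
t 23.15 q [-0.043  0.683 -0.032  2.078  0.05   0.381  0.749] 
 pos [0.4859 0.01   0.031 ] tilt 0.1 az 71.6 tooly [0.65  0.76  0.002] yaz 49.4 z [ 0.001  0.002 -1.   ] 
 F [0.4 0.2 0.6] M [-0.03 -0.06  0.02] w 0.0427
clock: 23.55
eef_pos: [0.4861, 0.01, 0.0313]
orientation: [0.347, 0.938, 0.001, 0.0]
contact_force: [0.5, -0.3, -0.2]
gripper_width: 0.0686
t 23.55 q [-0.043  0.682 -0.032  2.078  0.05   0.381  0.749] 
 pos [0.4861 0.01   0.0313] tilt 0.1 az 59.3 tooly [0.65  0.76  0.002] yaz 49.5 z [ 0.001  0.002 -1.   ] 
 F [ 0.5 -0.3 -0.2] M [ 0.   -0.02 -0.01] w 0.0686
```

View pics/s10.png

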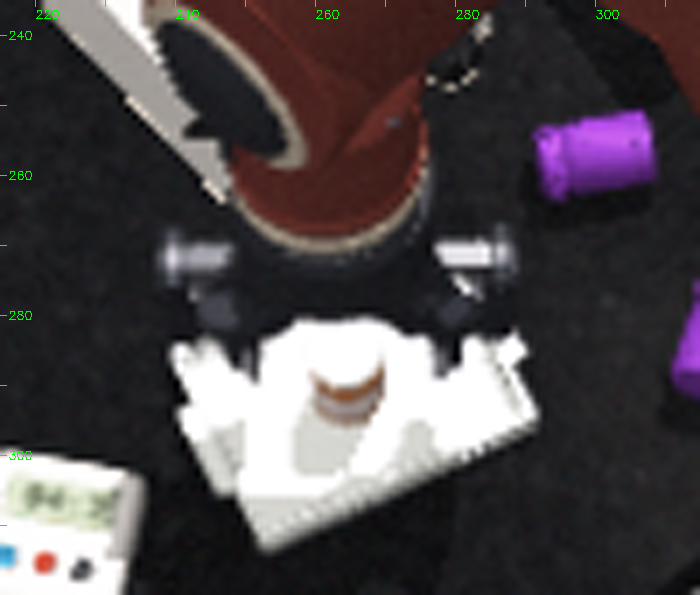

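```bash
python3 -m crank '[{"gripper":0.1,"tx":0,"ty":0,"tz":0.005,"turn":0},{"gripper":0.1,"tx":0,"ty":0,"tz":0.015,"turn":0},{"gripper":0.1,"tx":0,"ty":0,"tz":0.03,"turn":0},{"gripper":0.1,"tx":0,"ty":0,"tz":0.04,"turn":0},{"gripper":0.1,"tx":0,"ty":0,"tz":0.045,"turn":0},{"gripper":0.1,"tx":0,"ty":0,"tz":0.045,"turn":0},{"gripper":0.1,"tx":-0.01,"ty":0.02,"tz":0.045,"turn":0},{"gripper":0.1,"tx":-0.01,"ty":0.03,"tz":0.03,"turn":0}]'; python3 -m crank '[{"gripper":0.1,"tx":0,"ty":0.04,"tz":0,"turn":0},{"gripper":0.1,"tx":0,"ty":0.04,"tz":0,"turn":0},{"gripper":0.1,"tx":0,"ty":0.04,"tz":0,"turn":0},{"gripper":0.1,"tx":0,"ty":0.04,"tz":0,"turn":0},{"gripper":0.1,"tx":0,"ty":0,"tz":0,"turn":0}]';python3 st.py;  python3 shot.py 11 scene top;  python3 - <<'E'
from h import *
crop(load("scene11"),205,230,325,325,6,"pics/s11.png")
crop(load("scene11"),310,150,380,225,8,"pics/s11f.png")
crop(load("top11"),340,180,395,250,8,"pics/t11f.png")
crop(load("top11"),170,180,340,280,4,"pics/t11.png")
E
```

```text
clock: 24.4
eef_pos: [0.4669, 0.0586, 0.2897]
orientation: [0.349, 0.937, 0.002, 0.003]
contact_force: [1.0, 1.2, 0.5]
gripper_width: 0.0767
clock: 24.9
eef_pos: [0.4641, 0.2272, 0.2863]
orientation: [0.341, 0.94, 0.003, -0.001]
contact_force: [-0.6, 0.5, -0.1]
gripper_width: 0.0768
t 24.90 q [-0.397  0.355 -0.136  1.721  0.047  1.065  0.327] 
 pos [0.4641 0.2272 0.2863] tilt 0.4 az 86.1 tooly [0.642 0.767 0.006] yaz 50.1 z [ 0.     0.007 -1.   ] 
 F [-0.6  0.5 -0.1] M [-0.    0.01 -0.  ] w 0.0768
```

View pics/s11.png

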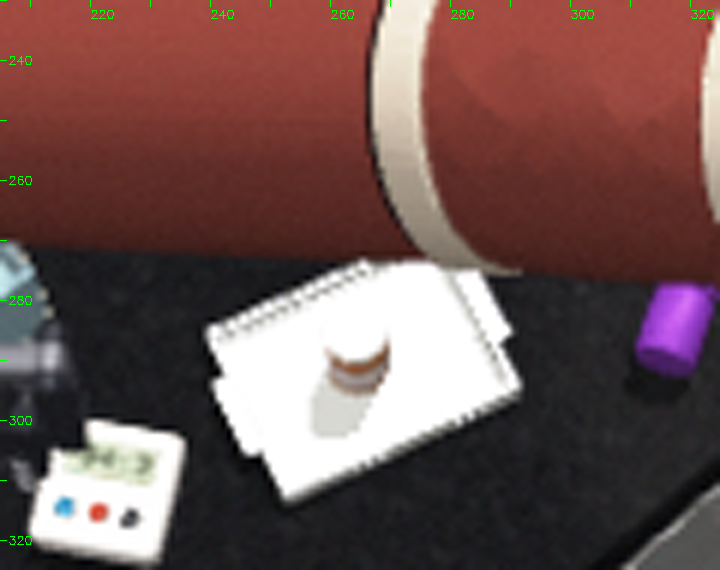

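View pics/s11f.png

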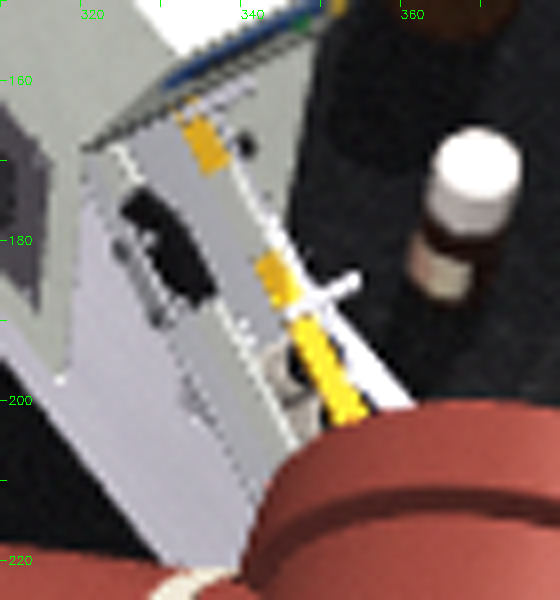

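View pics/t11f.png

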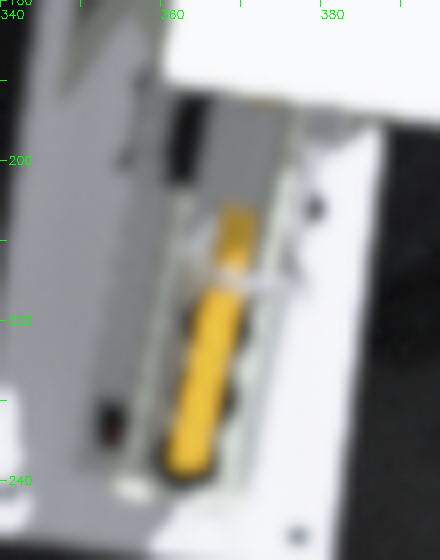

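View pics/t11.png

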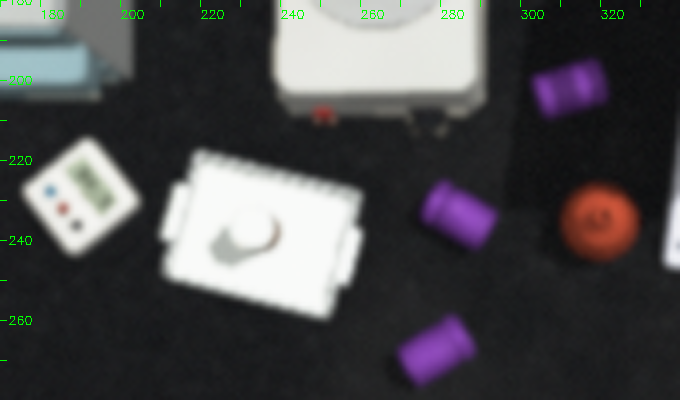

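```bash
python3 - <<'E'
from fit import *
p=r.x; t=load("top11"); sc=load("scene11")
for S in (12.5,37.3,62.1):
    for y in (12,-12):
        P=np.array([0,y,35])+S*np.array([.891,0,.454])+47*np.array([-.454,0,.891]); print(S,y,proj(t,T(p,P)).round(1),proj(sc,T(p,P)).round(1))
    P=np.array([0,0,35])+(S+12.5)*np.array([.891,0,.454])+47*np.array([-.454,0,.891]); print(" top edge",proj(t,T(p,P)).round(1),proj(sc,T(p,P)).round(1))
t,c=load("top0"),load("top11")
a=cv2.resize(load("top0")["image"][190:250,350:385,::-1],None,fx=10,fy=10,interpolation=2)
b=cv2.resize(c["image"][190:250,350:385,::-1],None,fx=10,fy=10,interpolation=2)
cv2.imwrite("pics/cmp.png",np.hstack([a,b]))
E
```

```text
12.5 12 [[359.  237.6]] [[355.  210.5]]
12.5 -12 [[367.9 239. ]] [[361.3 206.9]]
 top edge [[364.4 234.1]] [[356.2 205.1]]
37.3 12 [[360.8 229.2]] [[351.  203.2]]
37.3 -12 [[369.7 230.5]] [[357.4 199.7]]
 top edge [[366.1 225.5]] [[352.3 197.8]]
62.1 12 [[362.5 220.6]] [[347.1 196. ]]
62.1 -12 [[371.5 221.9]] [[353.5 192.5]]
 top edge [[367.9 216.9]] [[348.4 190.6]]
```

View pics/cmp.png

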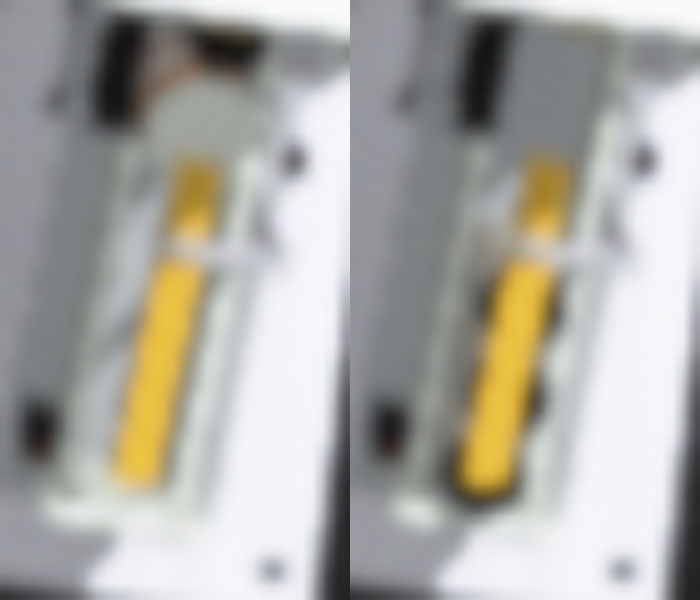

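```bash
python3 -m crank '[{"gripper":0.1,"tx":0,"ty":0,"tz":0,"turn":0},{"gripper":0.1,"tx":0,"ty":0,"tz":0,"turn":0},{"gripper":0.1,"tx":0,"ty":0,"tz":0,"turn":0}]'; python3 -c "
from rig import manip; print(manip.sign_off())"
```

```text
clock: 25.3
eef_pos: [0.4664, 0.2185, 0.2861]
orientation: [0.348, 0.938, 0.001, 0.0]
contact_force: [0.0, -0.3, -0.0]
gripper_width: 0.0767
the job is handed in; nothing more can be done
None
```

The amber vial is out of the lane and standing upright near the centre of the reject tray, and I handed the job in at about 25 s of the 67 s allowed. No verdict was reported.

**How it was done**
- **Tilting:** the moves cannot tilt the tool directly. I pushed the arm against its reach limit until the tool leaned 27° along n.
- **Gripping and lifting:** I gripped the vial across the lane at 60 N and backed it up the lane about 12–15 mm. The overlap measured about 9 mm. It then lifted out square to the slope, with at most 7 N of pull along n.
- **Placing:** I brought the tool back to vertical, again by pushing against its limits. I lowered the vial until it touched the tray floor, at the expected height with up to about 12 N, then opened the fingers slowly and moved away.

**Last checks**
- The vial looks upright and stands at about (0.486, 0.010) m, close to the measured tray centre at (0.485, 0.011) m.
- The tray, timer and bulb look unmoved in the last pictures.
- In the top view, three black caps match the predicted end-stop places to about 1 px (roughly 3 mm).
- The black guide shoe has shifted inward by about 4 mm.
- The final contact force was about zero.

**Less certain**
- In the last scene picture the arm hid the lowest good vial, and much of the second. Those two were confirmed only from the top view.
- There was one brief 19–20 N reading in free space during the levelling. Nothing was near the tool, so I took it to be a joint stopping at its limit.
- One joint reading reached 1.982 against the stated limit of 1.98, which I took as rounding of the limit.

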